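# Eject a row of specimen mounts and rack them for the microscope in the same order

### The job

Press the ejector lever fully down so that all four specimen mounts stand up out of their mould rings, then carry them to the microscope rack and set each one down upright in a nest without letting it fall. They are not yet engraved, so they must keep their order: the mount next to the lever goes into the nest next to the steel index pin, the second into the second nest, and so on.

Things in the scene. Friction and masses are not known exactly. Their poses are not given: they have to be found in the camera images.
- mount_a_mid (a point): Centre (half-way up) of specimen mount A, a loose upright cylinder 31 mm across, 20 to 45 g: black resin, 18 mm tall, small round metal section in its top face. At the start it stands in mould ring A, its top 8 mm below the rim, out of reach; with the lever fully down it rests 22 mm higher and stands 14 mm proud of the rim, to be gripped there from above.
- mount_b_mid (a point): Centre (half-way up) of specimen mount B, a loose upright cylinder 31 mm across, 20 to 45 g: black resin, 21 mm tall, small round metal section in its top face. At the start it stands in mould ring B, its top 5 mm below the rim, out of reach; with the lever fully down it rests 22 mm higher and stands 17 mm proud of the rim, to be gripped there from above.
- mount_c_mid (a point): Centre (half-way up) of specimen mount C, a loose upright cylinder 31 mm across, 20 to 45 g: green resin, 24 mm tall, round metal section in its top face (the tallest). At the start it stands in mould ring C, its top 2 mm below the rim, out of reach; with the lever fully down it rests 22 mm higher and stands 20 mm proud of the rim, to be gripped there from above.
- mount_d_mid (a point): Centre (half-way up) of specimen mount D, a loose upright cylinder 31 mm across, 20 to 45 g: black resin, 18 mm tall, wide round metal section in its top face. At the start it stands in mould ring D, its top 8 mm below the rim, out of reach; with the lever fully down it rests 22 mm higher and stands 14 mm proud of the rim, to be gripped there from above.
- ring_a: White mould ring, fixed on the stand's deck, in which mount A stands at the start; it stays. 42 mm outside, 35 mm inside, 26 mm high (rim 77 mm above the bench). Origin: centre of its underside, z up. The four rings are alike; which pocket each has differs from start to start.
- ring_b: White mould ring, fixed on the stand's deck, in which mount B stands at the start; it stays. 42 mm outside, 35 mm inside, 26 mm high (rim 77 mm above the bench). Origin: centre of its underside, z up. The four rings are alike; which pocket each has differs from start to start.
- ring_c: White mould ring, fixed on the stand's deck, in which mount C stands at the start; it stays. 42 mm outside, 35 mm inside, 26 mm high (rim 77 mm above the bench). Origin: centre of its underside, z up. The four rings are alike; which pocket each has differs from start to start.
- ring_d: White mould ring, fixed on the stand's deck, in which mount D stands at the start; it stays. 42 mm outside, 35 mm inside, 26 mm high (rim 77 mm above the bench). Origin: centre of its underside, z up. The four rings are alike; which pocket each has differs from start to start.
- ejector_stand: Grey stand, 62 x 212 mm, fixed. Origin on the bench under the middle of the row; y along the row, z up. Ring pockets at y = -75 (No. 1), -25, 25, 75 mm. Lever's metal pad, 36 x 30 mm, past the -y end: top centre at y = -174, z = 68 mm; push straight down with some 5 N to its stop (y = -182, z = 21 mm). It lifts the four pins under the mounts 22 mm in proportion and stays where left.
- microscope_rack: Grey plastic rack, 62 x 240 mm, fixed, top 26 mm above the bench. Origin on the bench under the middle of the nests; y along the row, z up. Round nests, 44 mm across, 4 mm deep (floor 22 mm above the bench), at y = 75 (No. 1), 25, -25, -75 mm. A steel index pin, 12 mm across, 14 mm high, stands on top at y = 115 mm, the No. 1 end.
Not all that is in view belongs to the job. What is shaped like the part that bears mount_d_mid but brown or pink is not meant.

How it is judged:
On the way:
1. the lever has raised all four mounts out of their rings together (each by at least 16 of the 22 mm) (z of each of mount_a_mid, mount_d_mid in the frame of ejector_stand above 0.076 m and z of mount_b_mid in the frame of ejector_stand above 0.0775 m and z of mount_c_mid in the frame of ejector_stand above 0.079 m), for 0.2 s.
At the end, for the whole second after the job is handed in: Each mount stands upright (within 7 degrees) and at rest on the floor of its own nest, its axis within 9 mm across and along of the nest's centre; the order, counted from the index pin, is the order in which the mounts stood in the ejector stand counted from the lever (((y of ring_a in the frame of ejector_stand between -0.095 and -0.055 m and x of mount_a_mid in the frame of microscope_rack between -0.009 and 0.009 m and y of mount_a_mid in the frame of microscope_rack between 0.066 and 0.084 m and z of mount_a_mid in the frame of microscope_rack between 0.028 and 0.034 m) or (y of ring_a in the frame of ejector_stand between -0.045 and -0.005 m and x of mount_a_mid in the frame of microscope_rack between -0.009 and 0.009 m and y of mount_a_mid in the frame of microscope_rack between 0.016 and 0.034 m and z of mount_a_mid in the frame of microscope_rack between 0.028 and 0.034 m) or (y of ring_a in the frame of ejector_stand between 0.005 and 0.045 m and x of mount_a_mid in the frame of microscope_rack between -0.009 and 0.009 m and y of mount_a_mid in the frame of microscope_rack between -0.034 and -0.016 m and z of mount_a_mid in the frame of microscope_rack between 0.028 and 0.034 m) or (y of ring_a in the frame of ejector_stand between 0.055 and 0.095 m and x of mount_a_mid in the frame of microscope_rack between -0.009 and 0.009 m and y of mount_a_mid in the frame of microscope_rack between -0.084 and -0.066 m and z of mount_a_mid in the frame of microscope_rack between 0.028 and 0.034 m)) and angle between each of mount_a_mid, mount_b_mid, mount_c_mid, mount_d_mid's own z axis and vertical below 0.12 rad and linear speed of each of mount_a, mount_b, mount_c, mount_d below 0.02 m/s and ((y of ring_b in the frame of ejector_stand between -0.095 and -0.055 m and x of mount_b_mid in the frame of microscope_rack between -0.009 and 0.009 m and y of mount_b_mid in the frame of microscope_rack between 0.066 and 0.084 m and z of mount_b_mid in the frame of microscope_rack between 0.0295 and 0.0355 m) or (y of ring_b in the frame of ejector_stand between -0.045 and -0.005 m and x of mount_b_mid in the frame of microscope_rack between -0.009 and 0.009 m and y of mount_b_mid in the frame of microscope_rack between 0.016 and 0.034 m and z of mount_b_mid in the frame of microscope_rack between 0.0295 and 0.0355 m) or (y of ring_b in the frame of ejector_stand between 0.005 and 0.045 m and x of mount_b_mid in the frame of microscope_rack between -0.009 and 0.009 m and y of mount_b_mid in the frame of microscope_rack between -0.034 and -0.016 m and z of mount_b_mid in the frame of microscope_rack between 0.0295 and 0.0355 m) or (y of ring_b in the frame of ejector_stand between 0.055 and 0.095 m and x of mount_b_mid in the frame of microscope_rack between -0.009 and 0.009 m and y of mount_b_mid in the frame of microscope_rack between -0.084 and -0.066 m and z of mount_b_mid in the frame of microscope_rack between 0.0295 and 0.0355 m)) and ((y of ring_c in the frame of ejector_stand between -0.095 and -0.055 m and x of mount_c_mid in the frame of microscope_rack between -0.009 and 0.009 m and y of mount_c_mid in the frame of microscope_rack between 0.066 and 0.084 m and z of mount_c_mid in the frame of microscope_rack between 0.031 and 0.037 m) or (y of ring_c in the frame of ejector_stand between -0.045 and -0.005 m and x of mount_c_mid in the frame of microscope_rack between -0.009 and 0.009 m and y of mount_c_mid in the frame of microscope_rack between 0.016 and 0.034 m and z of mount_c_mid in the frame of microscope_rack between 0.031 and 0.037 m) or (y of ring_c in the frame of ejector_stand between 0.005 and 0.045 m and x of mount_c_mid in the frame of microscope_rack between -0.009 and 0.009 m and y of mount_c_mid in the frame of microscope_rack between -0.034 and -0.016 m and z of mount_c_mid in the frame of microscope_rack between 0.031 and 0.037 m) or (y of ring_c in the frame of ejector_stand between 0.055 and 0.095 m and x of mount_c_mid in the frame of microscope_rack between -0.009 and 0.009 m and y of mount_c_mid in the frame of microscope_rack between -0.084 and -0.066 m and z of mount_c_mid in the frame of microscope_rack between 0.031 and 0.037 m)) and ((y of ring_d in the frame of ejector_stand between -0.095 and -0.055 m and x of mount_d_mid in the frame of microscope_rack between -0.009 and 0.009 m and y of mount_d_mid in the frame of microscope_rack between 0.066 and 0.084 m and z of mount_d_mid in the frame of microscope_rack between 0.028 and 0.034 m) or (y of ring_d in the frame of ejector_stand between -0.045 and -0.005 m and x of mount_d_mid in the frame of microscope_rack between -0.009 and 0.009 m and y of mount_d_mid in the frame of microscope_rack between 0.016 and 0.034 m and z of mount_d_mid in the frame of microscope_rack between 0.028 and 0.034 m) or (y of ring_d in the frame of ejector_stand between 0.005 and 0.045 m and x of mount_d_mid in the frame of microscope_rack between -0.009 and 0.009 m and y of mount_d_mid in the frame of microscope_rack between -0.034 and -0.016 m and z of mount_d_mid in the frame of microscope_rack between 0.028 and 0.034 m) or (y of ring_d in the frame of ejector_stand between 0.055 and 0.095 m and x of mount_d_mid in the frame of microscope_rack between -0.009 and 0.009 m and y of mount_d_mid in the frame of microscope_rack between -0.084 and -0.066 m and z of mount_d_mid in the frame of microscope_rack between 0.028 and 0.034 m))); the robot touches nothing.
It fails at once if a mount is let fall freely (faster than 0.6 m/s while nothing touches it, a drop of about 2 cm) ((linear speed of mount_a above 0.6 m/s and contact force between mount_a and anything else below 0.005 N) or (linear speed of mount_b above 0.6 m/s and contact force between mount_b and anything else below 0.005 N) or (linear speed of mount_c above 0.6 m/s and contact force between mount_c and anything else below 0.005 N) or (linear speed of mount_d above 0.6 m/s and contact force between mount_d and anything else below 0.005 N)).
It also fails if it takes over 80 s, if anything falls off the work surface, if the arm or the gripper's body presses on something with over 40 N, if the wrist force passes 120 N, or if a joint passes its speed limit or range.

### The arm

A 7-joint arm with a two-finger parallel gripper is mounted at the origin on the work surface; the furniture and walls round the work are solid. World frame = base frame: x ahead of the robot, y to its left, z up, the work surface at z = 0. Lengths are in m, angles in rad, forces in N, time in s.
With the tool pointing down it reaches from about 0.4 to 0.925 m from the base axis. Payload 5.6 kg.
Tool frame: the origin (TCP) lies at the very end of the fingers, on their centre line; the grasp point (between the pads) lies 19 mm behind it; z points along the fingers, x is the direction in which the jaws open and shut, and the axes are right-handed (so a half turn about z gives the same grasp; the last joint's range is limited). The gripper opens to 85 mm and grips with 20 to 120 N. Pads are 22 mm wide; open, the fingers measure 114 mm over their backs; the gripper's body (76 mm by 85 mm) begins 54 mm behind the grasp point. The pads swing forward as they close: fully open they stand 13 mm farther back than shut.
Start: joints at [-1.299, 0.468, -0.012, 1.603, 0.006, 1.071, -0.056], TCP at [0.201, 0.618, 0.231] pointing down, gripper open.
Joint ranges: [-2.53, 2.53], [-0.31, 2.02], [-1.57, 1.55], [0.28, 2.44], [-1.29, 4.43], [0.15, 1.84], [-2.92, 2.92]. Speed limits (rad/s): [2.57, 2.57, 3.14, 3.14, 3.14, 3.14, 3.14].

### API

Orientations are given as a unit quaternion [w, x, y, z].
In Python, from plant import env gives the robot as it stands. The module is installed in compiled form; this text tells all that it offers.
- The arm moves only by the tool send_rows, never from a script. Its arguments are lists of equal length, an entry for each row: "slide": the shift along the tool's x, y, z in m, a list of three; "angular": the turn, a rotation vector about the tool's x, y, z in rad, a list of three; "jaw": the finger opening in m, from 0 to 0.0854. In form: {"slide": [[tx, ty, tz], ...], "angular": [[wx, wy, wz], ...], "jaw": [jaw, ...]}. A call has exactly 8 rows; each row is the pose to reach, as a shift and turn from the pose commanded when the call began, along the tool's axes at that moment; what a row does not reach only later rows make up. A row lasts 1/12 s, in which the tool goes at most 41.7 mm and 7.16 degrees, less where a joint would pass 70% of its speed; a pose out of reach is approached as far as the arm can. A call with a gripper value outside its range is refused whole. The fingers move at their own pace and stop on an object; the grip force is fixed at half the most. Time passes only in rows, so rows that repeat a pose let the fingers close, or fill a call up. It gives the time, the measured TCP pose, the force and the opening at its end, in the units of the state.
- env.get_obs(): the state, without advancing time (a new reading comes with each control period).
- env.camera(name): name is "side" or "top"; returns a dict with "pixels" (420x560x3 uint8, red, green, blue), "fx", "fy", "cx", "cy" (pixels), "R" (3x3) and "t" (3): a world point X has camera coordinates R X + t. Camera axes: x right, y down, z forward; pixel columns grow to the right and rows downward; lengths in m; the calibration is good to about 2 mm. A picture is of the moment at which its call begins. There is no depth.
- env.finish_job(): hands the job in, once; it reports no verdict.
The state is a dict: "t": time; "joint_positions": joint angles; "qvel": joint speeds; "tau": joint torques, N m; "ee_pos": TCP position; "tool_rot": TCP orientation; "ft_force": force on the tool from outside, world axes, zero at the start; "wrist_torque": the same for the moment, N m; "width": opening from 0.0 (shut) to 1.0 (fully open).
Only numpy, scipy, OpenCV 4.12 (cv2) and the standard library are available. Lean on these libraries where they do the work, as an engineer would, in place of code of your own. Each camera call takes 0.05 s, during which the arm holds its last target.

## Working session

There is one attempt and no reset: what is moved stays moved. The work goes in short steps, Python scripts to look and compute and a tool call to move; the robot and the scene stay as the last step left them, time stands still between calls to the robot, and variables do not carry over. Pictures are saved under pics/ and viewed, and the job is handed in when it is done.

Besides the shell and the picture viewer there is one more tool, called after "Call:" as name(argument=value, ...), one argument or row to a line, values as JSON. send_rows: Moves the arm, as the interface text tells. Its arguments: {"type":"object","properties":{"slide":{"type":"array"},"angular":{"type":"array"},"jaw":{"type":"array"}},"required":["slide","angular","jaw"]}

```bash
mkdir -p pics
python3 - <<'E'
from plant import env
import cv2,numpy as np
o=env.get_obs()
for k,v in o.items(): print(k,np.round(v,4))
for n in("side","top"):
    c=env.camera(n); cv2.imwrite(f"pics/{n}0.png",c["pixels"][:,:,::-1])
    print(n,c["fx"],c["fy"],c["cx"],c["cy"],np.round(c["R"],4).tolist(),np.round(c["t"],4).tolist())
E
```

```text
t 0.0
joint_positions [-1.299   0.4684 -0.0116  1.6037  0.006   1.0714 -0.0563]
qvel [-0.      0.0011  0.0002  0.0003  0.002   0.0005 -0.0005]
tau [ 5.00000e-04 -5.32381e+01  2.15000e-02 -2.51316e+01  1.14000e-02
  7.60000e-03  0.00000e+00]
ee_pos [0.2012 0.6175 0.2303]
tool_rot [ 6.000e-04  8.092e-01  5.875e-01 -7.000e-04]
ft_force [ 0.8607  0.3907 -0.0224]
wrist_torque [-0.0077 -0.0308  0.0269]
width 0.9984
side 418.19630333156323 418.19630333156323 278.90482352404445 215.21392832074832 [[0.9702, -0.2408, 0.0255], [-0.1105, -0.5341, -0.8382], [0.2155, 0.8104, -0.5448]] [-0.4446, 0.1869, 0.6467]
top 456.31951071481103 456.31951071481103 278.6122253707607 204.08144492480125 [[-0.0095, -0.9999, -0.0042], [-0.9787, 0.0102, -0.2052], [0.2053, 0.0021, -0.9787]] [0.1503, 0.5022, 0.8002]
```

View pics/side0.png

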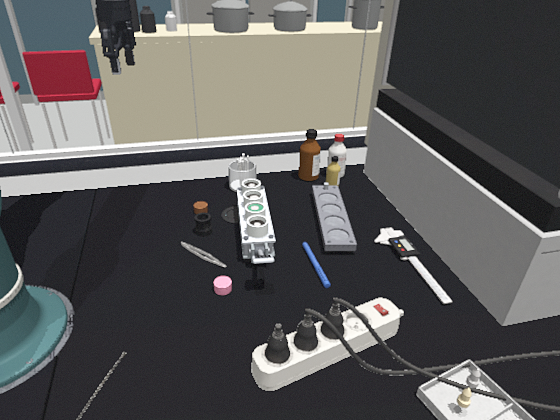

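View pics/top0.png

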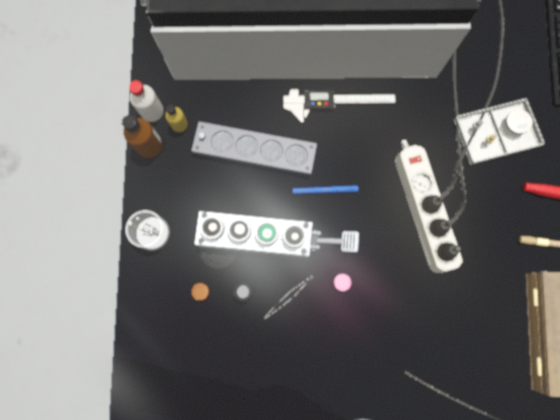

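Run:
```python
import cv2
im=cv2.imread("pics/top0.png"); cv2.imwrite("pics/top0z.png",cv2.resize(im[110:270,180:380],None,fx=4,fy=3.75,interpolation=cv2.INTER_CUBIC))
im=cv2.imread("pics/side0.png"); cv2.imwrite("pics/side0z.png",cv2.resize(im[160:310,170:370],None,fx=4,fy=4,interpolation=cv2.INTER_CUBIC))
```

```text
(no output)
```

View pics/top0z.png

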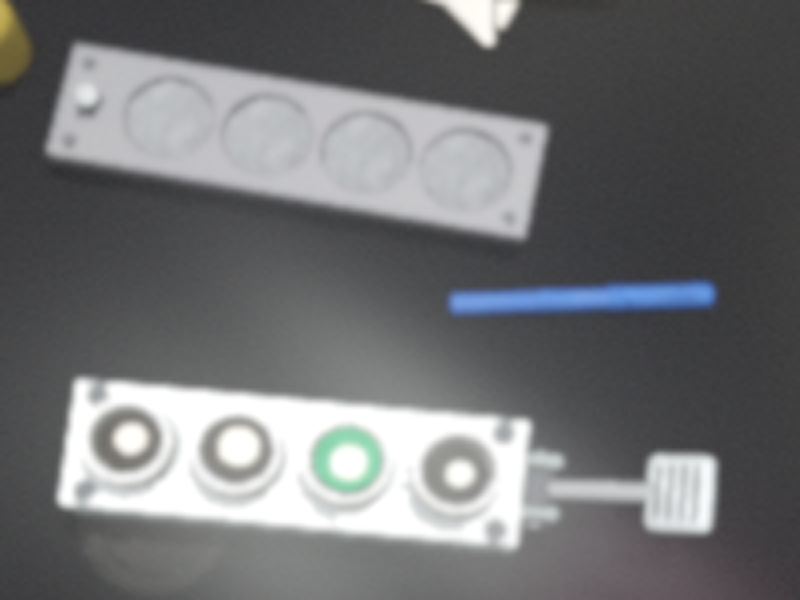

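View pics/side0z.png

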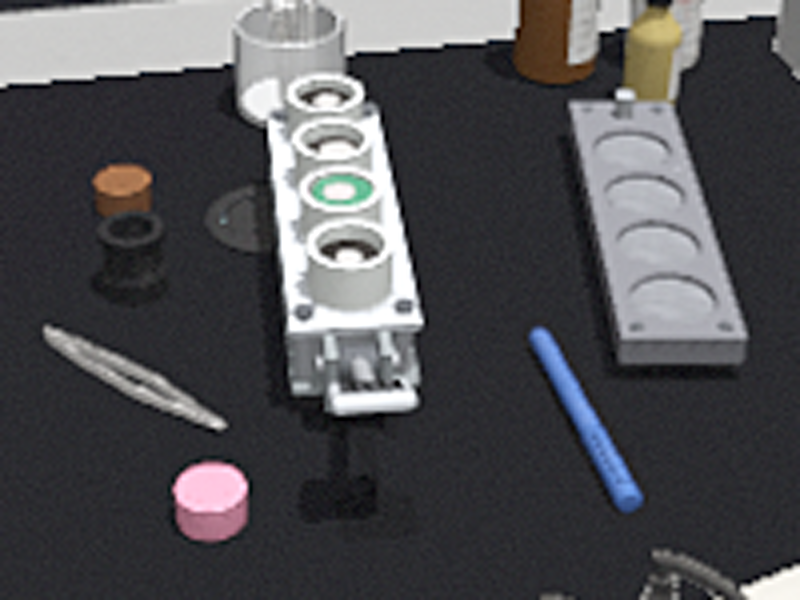

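```bash
cat > h.py <<'E'
import numpy as np,cv2
from plant import env
from scipy.spatial.transform import Rotation as Ro
def ray(c,uv,z):
    uv=np.atleast_2d(uv).astype(float)
    d=np.c_[(uv[:,0]-c["cx"])/c["fx"],(uv[:,1]-c["cy"])/c["fy"],np.ones(len(uv))]
    R=np.array(c["R"]);t=np.array(c["t"]); C=-R.T@t; D=d@R
    return C+D*((z-C[2])/D[:,2])[:,None]
def proj(c,X):
    p=np.atleast_2d(X)@np.array(c["R"]).T+np.array(c["t"])
    return np.c_[p[:,0]/p[:,2]*c["fx"]+c["cx"],p[:,1]/p[:,2]*c["fy"]+c["cy"]]
def totool(X):  # world delta target -> tool axes
    o=env.get_obs();q=np.array(o["tool_rot"]);R=Ro.from_quat(q[[1,2,3,0]])
    return R.inv().apply(np.array(X)-o["ee_pos"]),R
E
python3 - <<'E'
from h import *
for n in("top","side"):
    c=env.camera(n);im=c["pixels"].copy();g=cv2.cvtColor(im,cv2.COLOR_RGB2GRAY);hsv=cv2.cvtColor(im,cv2.COLOR_RGB2HSV)
    print(n,"C",np.round(-np.array(c["R"]).T@c["t"],3))
    if n=="top":
        roi=np.zeros_like(g)
        for nm,(x0,y0,x1,y1),th,z in(("stand",(185,200,312,265),150,.051),("rack",(185,115,325,180),95,.026)):
            roi[:]=0;roi[y0:y1,x0:x1]=255
            m=((g>th)&(roi>0)).astype(np.uint8)
            m=cv2.morphologyEx(m,cv2.MORPH_OPEN,np.ones((5,5)))
            cs,_=cv2.findContours(m,cv2.RETR_EXTERNAL,cv2.CHAIN_APPROX_NONE);k=max(cs,key=cv2.contourArea)
            P=ray(c,k[:,0,:],z)[:,:2]
            r=cv2.minAreaRect((P*1000).astype(np.float32));print(nm,r,cv2.boundingRect(k))
            cv2.polylines(im,[np.round(proj(c,np.c_[cv2.boxPoints(r)/1000,[z]*4])).astype(int)],True,(255,0,0),1)
        cv2.imwrite("pics/fit0.png",cv2.resize(im[110:270,180:380,::-1],None,fx=4,fy=3.75,interpolation=cv2.INTER_CUBIC))
E
```

```text
top C [0.329 0.143 0.887]
stand ((449.6639709472656, 192.0306396484375), (216.19512939453125, 68.11090850830078), 83.97113800048828) (195, 211, 117, 46)
rack ((625.55419921875, 193.3125), (244.20986938476562, 68.07787322998047), 78.36332702636719) (192, 122, 125, 52)
side C [ 0.313 -0.531  0.52 ]
```

View pics/fit0.png

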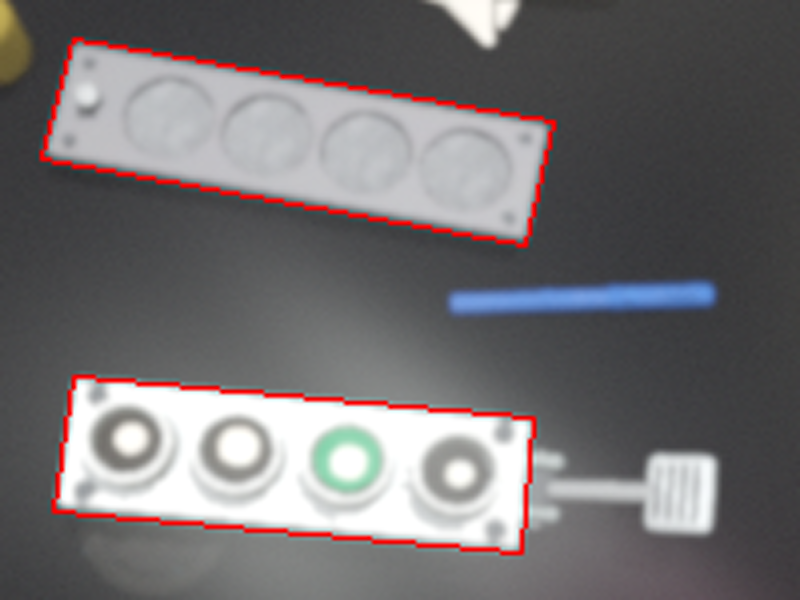

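Run:
```python
from h import *
c=env.camera("top");im=c["pixels"].copy();g=cv2.cvtColor(im,cv2.COLOR_RGB2GRAY)
x0,y0=185,115;S=6
big=cv2.resize(g[y0:265,x0:375],None,fx=S,fy=S,interpolation=cv2.INTER_CUBIC)
out=cv2.cvtColor(big,cv2.COLOR_GRAY2BGR)
big=cv2.createCLAHE(3,(6,6)).apply(big)
def hough(r0,r1,rlo,rhi,p2,n):
    h=cv2.HoughCircles(cv2.GaussianBlur(big[r0:r1],(0,0),3),cv2.HOUGH_GRADIENT,1,110,param1=60,param2=p2,minRadius=rlo,maxRadius=rhi)
    h=h[0][:n];h[:,1]+=r0;h=h[np.argsort(h[:,0])]
    for a in h: cv2.circle(out,(int(a[0]),int(a[1])),int(a[2]),(0,0,255),1)
    return h
def uv(h): return (h[:,:2]+.5)/S-.5+[x0,y0]
h=hough(0,390,58,75,15,4);N=ray(c,uv(h),.026)[:,:2]*1000;print("nests",N.round(1),h[:,2]/S)
k=np.polyfit([75,25,-25,-75],N,1);print("rack dir/orig",k)
h=hough(540,900,35,62,15,4);M=ray(c,uv(h),.071)[:,:2]*1000;print("mounts",M.round(1),h[:,2]/S)
k=np.polyfit([75,25,-25,-75],M,1);print("stand",k)
cv2.imwrite("pics/hough.png",cv2.resize(out,(760,600)))
# lever pad
m=((g>110)).astype(np.uint8);m[:,:340]=0;m[:,365:]=0;m[:225]=0;m[258:]=0
M=cv2.moments(m,True);p=[M["m10"]/M["m00"],M["m01"]/M["m00"]];print("pad",p,M["m00"],ray(c,p,.068))
```

```text
nests [[607.1 110.4]] [12.216667]Traceback (most recent call last):
  File "<stdin>", line 14, in <module>
    raise TypeError("expected x and y to have same length")
TypeError: expected x and y to have same length
```

```bash
cat > circ.py <<'E'
from h import *
c=env.camera("top");im=c["pixels"].copy();g=cv2.cvtColor(im,cv2.COLOR_RGB2GRAY)
x0,y0=185,115;S=6
big=cv2.resize(g[y0:265,x0:375],None,fx=S,fy=S,interpolation=cv2.INTER_CUBIC)
out=cv2.cvtColor(big,cv2.COLOR_GRAY2BGR)
big=cv2.createCLAHE(3,(6,6)).apply(big)
def hough(r0,r1,rlo,rhi,n):
    for p2 in(30,25,20,16,13,10,8,6,5):
        h=cv2.HoughCircles(cv2.GaussianBlur(big[r0:r1],(0,0),2),cv2.HOUGH_GRADIENT,1,130,param1=40,param2=p2,minRadius=rlo,maxRadius=rhi)
        if h is not None and h.shape[1]>=n: break
    print(p2,h.shape)
    h=h[0][:n];h[:,1]+=r0;h=h[np.argsort(h[:,0])]
    for a in h: cv2.circle(out,(int(a[0]),int(a[1])),int(a[2]),(0,0,255),1)
    return h
def uv(h): return (h[:,:2]+.5)/S-.5+[x0,y0]
E
python3 - <<'E'
from circ import *
h=hough(0,390,58,75,4);N=ray(c,uv(h),.026)[:,:2]*1000;print("nests",N.round(1),h[:,2]/S)
k=np.polyfit([75,25,-25,-75],N,1);print("rack dir/orig",k)
h=hough(540,900,45,62,4);M=ray(c,uv(h),.071)[:,:2]*1000;print("mounts",M.round(1),h[:,2]/S)
k=np.polyfit([75,25,-25,-75],M,1);print("stand",k)
cv2.imwrite("pics/hough.png",cv2.resize(out,(760,600)))
m=((g>110)).astype(np.uint8);m[:,:340]=0;m[:,365:]=0;m[:225]=0;m[258:]=0
M=cv2.moments(m,True);p=[M["m10"]/M["m00"],M["m01"]/M["m00"]];print("pad",p,M["m00"],ray(c,p,.068))
E
```

```text
16 (1, 5, 3)
nests [[638.4 256.5]
 [627.1 208.1]
 [617.6 159. ]
 [607.4 110.4]] [12.016666 12.400001 12.033333 12.033333]
rack dir/orig [[2.05111576e-01 9.74960890e-01]
 [6.22661164e+02 1.83523872e+02]]
30 (1, 4, 3)
mounts [[459.7 268.2]
 [453.4 218.1]
 [448.9 167.6]
 [443.5 117.7]] [9.150001 9.566667 9.483334 9.650001]
stand [[1.05606032e-01 1.00421063e+00]
 [4.51362885e+02 1.92914454e+02]]
pad [349.4547619047619, 241.0595238095238] 420.0 [[0.43104624 0.0182371  0.068     ]]
```

View pics/hough.png

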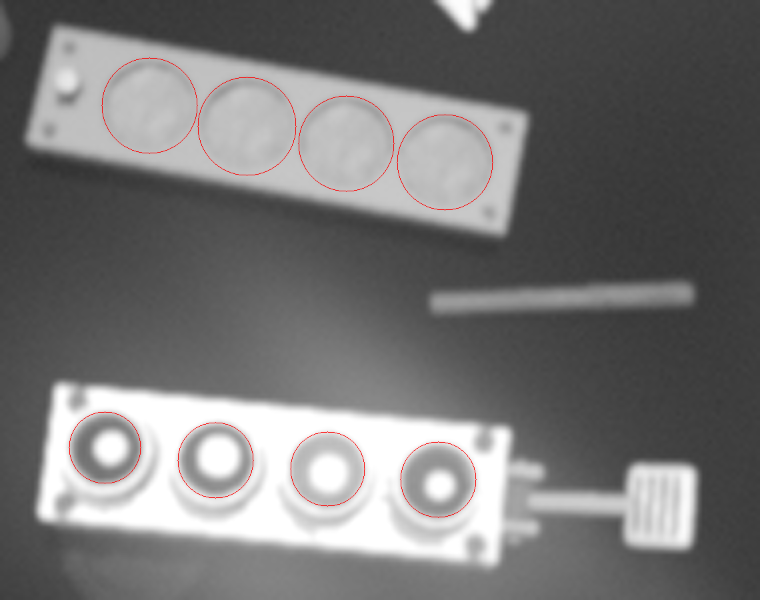

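Candidates (top view): in the stand, mounts at px (213,228), (239,230 – wide metal, D), (267,233 – green, C) and (294,236 – beside the lever). Decoys are the brown cap (200,292) and the pink one (343,282), and there is a dark empty ring at (243,292). The four in the white rings are the right ones, as the crop confirms. The rack pin is at (201,136), so nest 1 is at (222,140). Poses: stand at (0.451, 0.1925), yaw −6°; rack at (0.6227, 0.1835), yaw −11.8°.

First move: swing towards the lever and close the jaws.

Call:
send_rows(
  slide=[
    [-0.018,0.015,0],
    [-0.044,0.037,0],
    [-0.075,0.063,0],
    [-0.106,0.089,0],
    [-0.137,0.115,0],
    [-0.168,0.141,0],
    [-0.198,0.167,0],
    [-0.22,0.186,0],
  ],
  angular=[
    [0,0,0.05],
    [0,0,0.14],
    [0,0,0.23],
    [0,0,0.33],
    [0,0,0.43],
    [0,0,0.53],
    [0,0,0.63],
    [0,0,0.7],
  ],
  jaw=[0,0,0,0,0,0,0,0],
)

```text
t: 0.97
ee_pos: [0.3111, 0.3479, 0.2314]
tool_rot: [0.0, 0.963, 0.271, 0.0]
ft_force: [0.5, -0.3, 0.2]
width: -0.002
```

```bash
cat >> h.py <<'E'
def st(y,x=0): d=np.radians(6.0); return np.array([.4512+.001*(x*np.cos(d)+y*np.sin(d)),.1927+.001*(-x*np.sin(d)+y*np.cos(d))])
def rk(y,x=0): d=np.radians(11.8); return np.array([.6227+.001*(x*np.cos(d)+y*np.sin(d)),.1835+.001*(-x*np.sin(d)+y*np.cos(d))])
def plan(xy,z,yaw=-9.0):
    T,R=totool([*xy,z])
    Rt=Ro.from_matrix(np.array([[np.cos(np.radians(yaw)),np.sin(np.radians(yaw)),0],[np.sin(np.radians(yaw)),-np.cos(np.radians(yaw)),0],[0,0,-1]]))
    o=env.get_obs()
    print("slide",T.round(4),"turn",(R.inv()*Rt).as_rotvec().round(4),"at",np.round(o["ee_pos"],4),"F",np.round(o["ft_force"],1),"w",round(o["width"],3),"t",round(o["t"],2),"q",np.round(o["joint_positions"],2))
E
python3 -c "
from h import *
print(st(-174),st(-182));plan(st(-174),.15)"
```

```text
[0.43301205 0.01965319] [0.43217582 0.01169702]
slide [-0.0672  0.3436  0.0816] turn [ 4.000e-04 -1.000e-04  7.058e-01] at [0.3111 0.3479 0.2314] F [ 0.5 -0.3  0.2] w -0.002 t 0.97 q [-1.09  0.15  0.2   2.05 -0.04  0.95 -0.33]
```

Call:
send_rows(
  slide=[
    [-0.006,0.032,0.007],
    [-0.014,0.071,0.016],
    [-0.022,0.11,0.025],
    [-0.03,0.15,0.034],
    [-0.038,0.19,0.043],
    [-0.046,0.23,0.052],
    [-0.053,0.27,0.061],
    [-0.06,0.3,0.07],
  ],
  angular=[
    [0,0,0.06],
    [0,0,0.15],
    [0,0,0.25],
    [0,0,0.34],
    [0,0,0.44],
    [0,0,0.53],
    [0,0,0.62],
    [0,0,0.7],
  ],
  jaw=[0,0,0,0,0,0,0,0],
)

```text
t: 1.63
ee_pos: [0.4185, 0.0619, 0.1615]
tool_rot: [-0.0, 0.997, -0.075, 0.001]
ft_force: [1.3, 0.0, -0.5]
width: -0.003
```

```bash
python3 -c "
from h import *
plan(st(-174),.10)
plan(st(-174),.07)
plan(st(-182),.019)
"
```

```text
slide [0.0206 0.0397 0.0615] turn [-0.0006 -0.002   0.0067] at [0.4185 0.0619 0.1615] F [ 1.3  0.  -0.5] w -0.003 t 1.63 q [-0.69  0.19  0.52  2.22 -0.13  0.76 -0.23]
slide [0.0205 0.0397 0.0915] turn [-0.0006 -0.002   0.0067] at [0.4185 0.0619 0.1615] F [ 1.3  0.  -0.5] w -0.003 t 1.63 q [-0.69  0.19  0.52  2.22 -0.13  0.76 -0.23]
slide [0.0208 0.0477 0.1425] turn [-0.0006 -0.002   0.0067] at [0.4185 0.0619 0.1615] F [ 1.3  0.  -0.5] w -0.003 t 1.63 q [-0.69  0.19  0.52  2.22 -0.13  0.76 -0.23]
```

Call:
send_rows(
  slide=[
    [0.006,0.012,0.012],
    [0.013,0.025,0.03],
    [0.02,0.039,0.05],
    [0.021,0.04,0.064],
    [0.021,0.04,0.076],
    [0.021,0.04,0.082],
    [0.021,0.04,0.082],
    [0.021,0.04,0.082],
  ],
  angular=[
    [0,0,0],
    [0,0,0],
    [0,0,0],
    [0,0,0],
    [0,0,0],
    [0,0,0],
    [0,0,0],
    [0,0,0],
  ],
  jaw=[0,0,0,0,0,0,0,0],
)

```text
t: 2.3
ee_pos: [0.4325, 0.0223, 0.0795]
tool_rot: [0.0, 0.997, -0.072, -0.0]
ft_force: [0.0, -0.7, 0.1]
width: -0.005
```

Run:
```python
from h import *
plan(st(-174),.068); plan(st(-182),.020)
c=env.camera("side");cv2.imwrite("pics/s1.png",cv2.resize(c["pixels"][150:310,170:370,::-1],None,fx=3.5,fy=3.5,interpolation=cv2.INTER_CUBIC))
```

```text
slide [0.0009 0.0025 0.0115] turn [0.     0.     0.0132] at [0.4325 0.0223 0.0795] F [ 0.  -0.7  0.1] w -0.005 t 2.3 q [-0.52  0.38  0.46  2.25 -0.31  0.57  0.03]
slide [0.0012 0.0105 0.0595] turn [0.     0.     0.0132] at [0.4325 0.0223 0.0795] F [ 0.  -0.7  0.1] w -0.005 t 2.3 q [-0.52  0.38  0.46  2.25 -0.31  0.57  0.03]
```

View pics/s1.png

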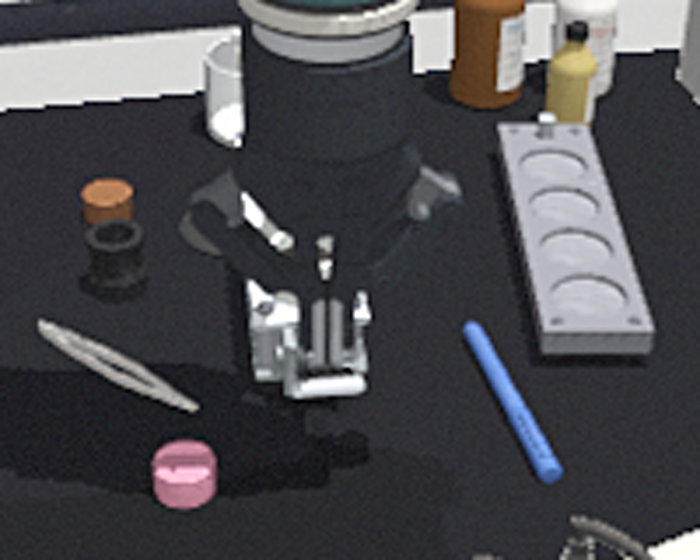

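Call:
send_rows(
  slide=[
    [0.001,0.003,0.007],
    [0.001,0.004,0.012],
    [0.001,0.005,0.017],
    [0.001,0.006,0.022],
    [0.001,0.007,0.027],
    [0.001,0.007,0.032],
    [0.001,0.008,0.037],
    [0.001,0.008,0.041],
  ],
  angular=[
    [0,0,0],
    [0,0,0],
    [0,0,0],
    [0,0,0],
    [0,0,0],
    [0,0,0],
    [0,0,0],
    [0,0,0],
  ],
  jaw=[0,0,0,0,0,0,0,0],
)

```text
t: 3.02
ee_pos: [0.4332, 0.0133, 0.0383]
tool_rot: [0.0, 0.997, -0.072, 0.001]
ft_force: [1.7, -3.8, 5.1]
width: 0.002
```

Run:
```python
from h import *
plan(st(-182),.021)
c=env.camera("side");cv2.imwrite("pics/s2.png",cv2.resize(c["pixels"][150:310,170:370,::-1],None,fx=3.5,fy=3.5,interpolation=cv2.INTER_CUBIC))
```

```text
slide [-0.0008  0.0017  0.0173] turn [ 0.0003 -0.0022  0.0122] at [0.4332 0.0133 0.0383] F [ 1.7 -3.8  5.1] w 0.002 t 3.02 q [-0.44  0.47  0.39  2.26 -0.39  0.47  0.12]
```

View pics/s2.png

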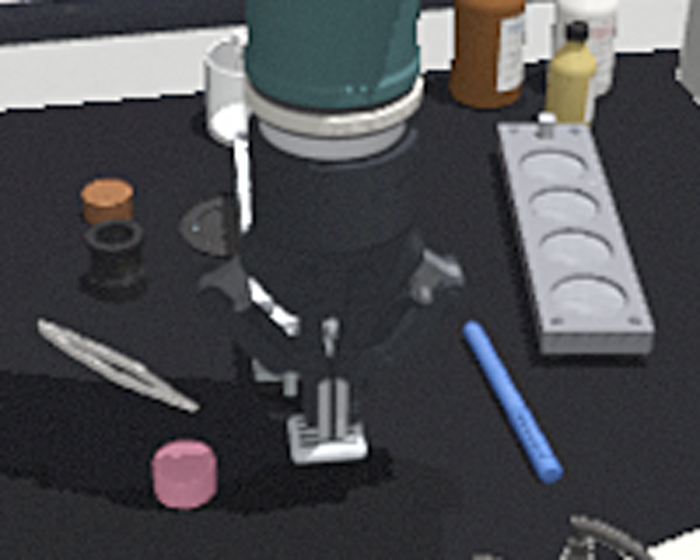

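Call:
send_rows(
  slide=[
    [0,0,0.003],
    [0,0.001,0.006],
    [0,0.001,0.009],
    [0,0.001,0.012],
    [0,0.001,0.014],
    [0,0.001,0.016],
    [0,0.001,0.018],
    [0,0.001,0.0185],
  ],
  angular=[
    [0,0,0],
    [0,0,0],
    [0,0,0],
    [0,0,0],
    [0,0,0],
    [0,0,0],
    [0,0,0],
    [0,0,0],
  ],
  jaw=[0,0,0,0,0,0,0,0],
)

```text
t: 3.73
ee_pos: [0.4331, 0.0144, 0.0218]
tool_rot: [-0.002, 0.997, -0.072, 0.0]
ft_force: [-6.1, 0.8, 40.6]
width: -0.005
```

Call:
send_rows(
  slide=[
    [0,0,-0.003],
    [0,0,-0.012],
    [0,0,-0.03],
    [0,0,-0.055],
    [0,0,-0.08],
    [0,0,-0.105],
    [0,0,-0.125],
    [0,0,-0.135],
  ],
  angular=[
    [0,0,0],
    [0,0,0],
    [0,0,0],
    [0,0,0],
    [0,0,0],
    [0,0,0],
    [0,0,0],
    [0,0,0],
  ],
  jaw=[0,0,0,0,0,0.06,0.06,0.06],
)

```text
t: 4.4
ee_pos: [0.4327, 0.0135, 0.1569]
tool_rot: [-0.001, 0.997, -0.072, 0.001]
ft_force: [0.8, 0.5, -0.6]
width: 0.419
```

Run:
```python
from h import *
plan(st(-75),.15)
for n in("side","top"):
    c=env.camera(n);s=c["pixels"][150:310,170:370,::-1] if n=="side" else c["pixels"][110:270,180:380,::-1]
    cv2.imwrite(f"pics/{n}3.png",cv2.resize(s,None,fx=3.5,fy=3.5,interpolation=cv2.INTER_CUBIC))
```

```text
slide [-0.0044 -0.105   0.0071] turn [-0.0016 -0.0022  0.0133] at [0.4327 0.0135 0.1569] F [ 0.8  0.5 -0.6] w 0.419 t 4.4 q [-0.6   0.22  0.55  2.21 -0.17  0.75 -0.07]
```

View pics/side3.png

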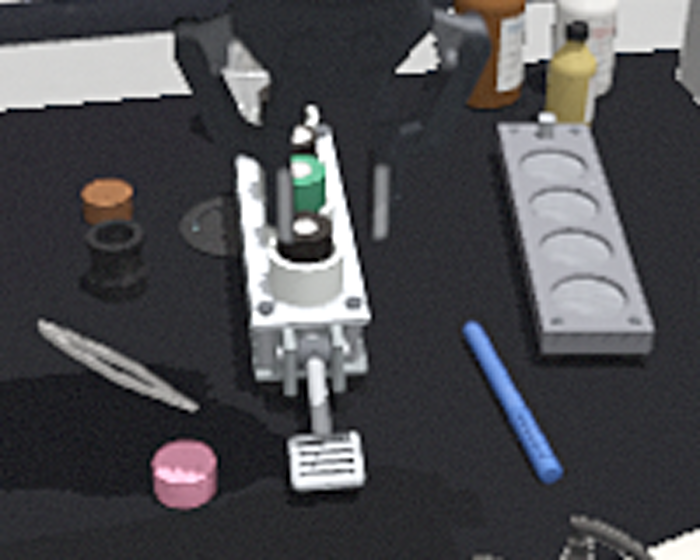

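View pics/top3.png

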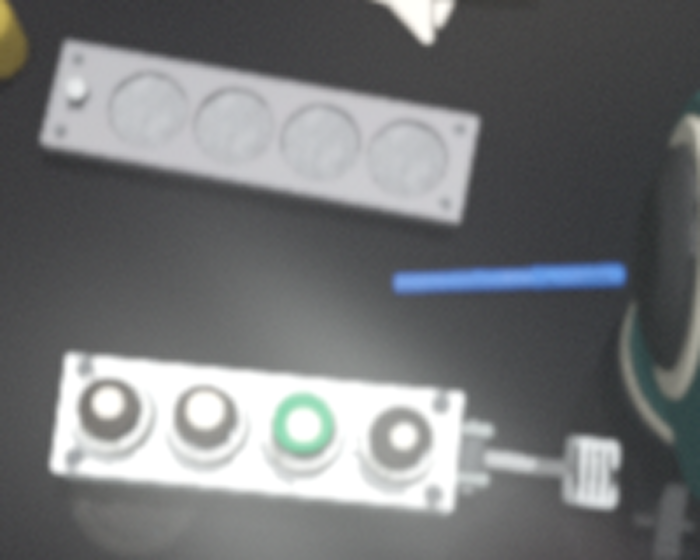

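The lever is down on its stop and all four mounts stand proud of their rings. In the top view the four tops are clear at about px (209,227), (238,228), (266,231) and (294,235). I'll measure their axes now.

Run:
```python
from circ import *
h=hough(540,900,48,66,4);u=uv(h)
for z,n in((.091,"18"),(.094,"21"),(.097,"24")): 
    M=ray(c,u,z)[:,:2];print(n,(M*1000).round(1).tolist())
print(h[:,2]/S,u.round(1).tolist()); print("pred",[(st(y)*1000).round(1).tolist() for y in(75,25,-25,-75)])
cv2.imwrite("pics/hough2.png",cv2.resize(out,(760,600)))
```

```text
30 (1, 4, 3)
18 [[456.2, 265.5], [449.4, 216.9], [447.1, 167.3], [440.1, 119.0]]
21 [[455.7, 265.0], [449.0, 216.6], [446.7, 167.2], [439.7, 119.1]]
24 [[455.2, 264.6], [448.5, 216.3], [446.2, 167.1], [439.3, 119.1]]
[ 9.416667 10.900001  9.849999  9.083333] [[210.7, 226.7], [238.2, 230.2], [266.3, 231.2], [293.8, 234.8]]
pred [[459.0, 267.3], [453.8, 217.6], [448.6, 167.8], [443.4, 118.1]]
```

View pics/hough2.png

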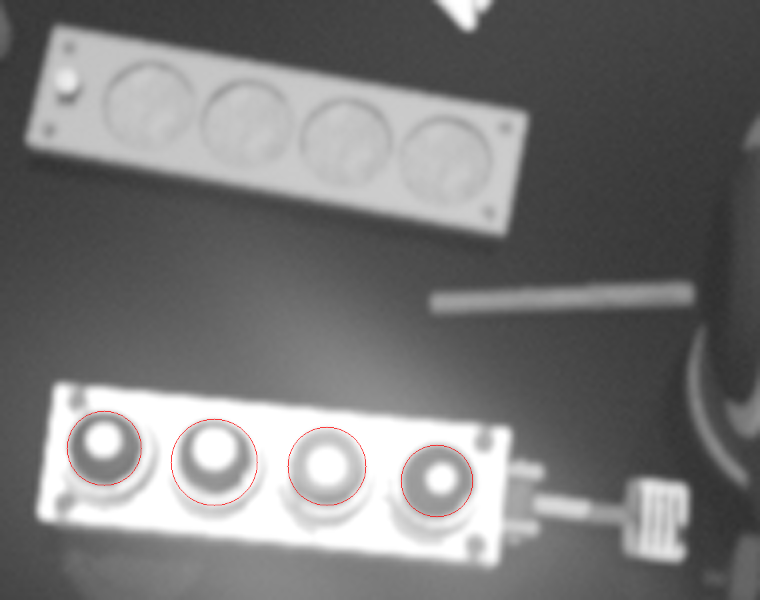

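Call:
send_rows(
  slide=[
    [0,-0.012,0],
    [-0.001,-0.035,0],
    [-0.002,-0.06,0.005],
    [-0.004,-0.085,0.01],
    [-0.004,-0.1,0.018],
    [-0.004,-0.105,0.03],
    [-0.004,-0.105,0.04],
    [-0.004,-0.105,0.045],
  ],
  angular=[
    [0,0,0],
    [0,0,0],
    [0,0,0],
    [0,0,0],
    [0,0,0.01],
    [0,0,0.01],
    [0,0,0.01],
    [0,0,0.01],
  ],
  jaw=[0.06,0.06,0.06,0.06,0.06,0.06,0.06,0.06],
)

```text
t: 5.22
ee_pos: [0.4414, 0.1169, 0.1072]
tool_rot: [0.001, 0.997, -0.077, -0.002]
ft_force: [-0.3, -1.2, -0.2]
width: 0.703
```

Run:
```python
from h import *
plan(st(-75),.079)
for n in("side",):
    c=env.camera(n);s=c["pixels"][130:290,170:370,::-1]
    cv2.imwrite(f"pics/{n}4.png",cv2.resize(s,None,fx=3.5,fy=3.5,interpolation=cv2.INTER_CUBIC))
```

```text
slide [ 0.0018 -0.0016  0.0282] turn [0.0031 0.0039 0.0035] at [0.4414 0.1169 0.1072] F [-0.3 -1.2 -0.2] w 0.703 t 5.22 q [-0.72  0.35  0.46  2.18 -0.25  0.66 -0.24]
```

View pics/side4.png

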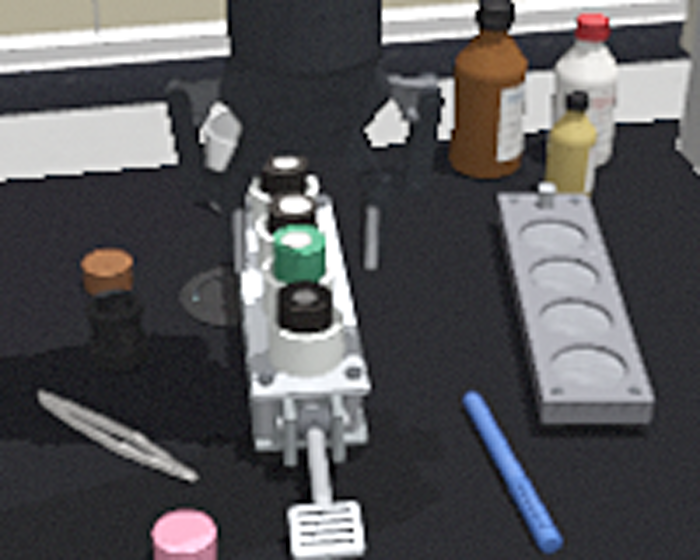

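Run:
```python
from h import *
c=env.camera("side");o=env.get_obs();p=np.array(o["ee_pos"]);d=np.array([np.cos(.155),-np.sin(.155),0])
print((proj(c,[p,p+.03*d+[0,0,.005],p-.03*d+[0,0,.005],[*st(-75),.091]])-[170,130])*3.5)
plan(st(-75),.079)
```

```text
[[303.71252418 270.78024295]
 [360.21308329 261.37099759]
 [246.76325376 264.16432507]
 [305.85925126 295.59859611]]
slide [ 0.0013 -0.0022  0.0291] turn [0.0027 0.0032 0.0016] at [0.4419 0.1162 0.1081] F [-0.   0.1  0.8] w 0.706 t 5.32 q [-0.72  0.35  0.46  2.18 -0.25  0.66 -0.24]
```

Call:
send_rows(
  slide=[
    [0.001,0,0.008],
    [0.001,-0.001,0.018],
    [0.001,-0.001,0.025],
    [0.001,-0.001,0.028],
    [0.001,-0.001,0.0285],
    [0.001,-0.001,0.0285],
    [0.001,-0.001,0.0285],
    [0.001,-0.001,0.0285],
  ],
  angular=[
    [0,0,0],
    [0,0,0],
    [0,0,0],
    [0,0,0],
    [0,0,0],
    [0,0,0],
    [0,0,0],
    [0,0,0],
  ],
  jaw=[0.06,0.06,0.06,0.06,0.04,0.025,0.025,0.025],
)

```text
t: 5.98
ee_pos: [0.4443, 0.1184, 0.0816]
tool_rot: [-0.0, 0.997, -0.077, -0.0]
ft_force: [-0.5, 0.2, 0.8]
width: 0.327
```

Call:
send_rows(
  slide=[
    [0,0,0],
    [0,0,0],
    [0,0,-0.002],
    [0,0,-0.006],
    [0,0,-0.012],
    [0,0,-0.02],
    [0,0,-0.03],
    [0,0,-0.035],
  ],
  angular=[
    [0,0,0],
    [0,0,0],
    [0,0,0],
    [0,0,0],
    [0,0,0],
    [0,0,0],
    [0,0,0],
    [0,0,0],
  ],
  jaw=[0.02,0.02,0.02,0.02,0.02,0.02,0.02,0.02],
)

```text
t: 6.65
ee_pos: [0.4452, 0.1187, 0.118]
tool_rot: [-0.001, 0.997, -0.077, 0.001]
ft_force: [-0.1, 0.6, 0.6]
width: 0.327
```

Run:
```python
from h import *
plan(rk(75),.11)
for n in("side",):
    c=env.camera(n);s=c["pixels"][130:290,170:370,::-1]
    cv2.imwrite(f"pics/{n}5.png",cv2.resize(s,None,fx=3.5,fy=3.5,interpolation=cv2.INTER_CUBIC))
```

```text
slide [ 0.1693 -0.1662  0.0085] turn [-0.0014 -0.002   0.0029] at [0.4452 0.1187 0.118 ] F [-0.1  0.6  0.6] w 0.327 t 6.65 q [-0.73  0.34  0.47  2.17 -0.24  0.68 -0.25]
```

View pics/side5.png

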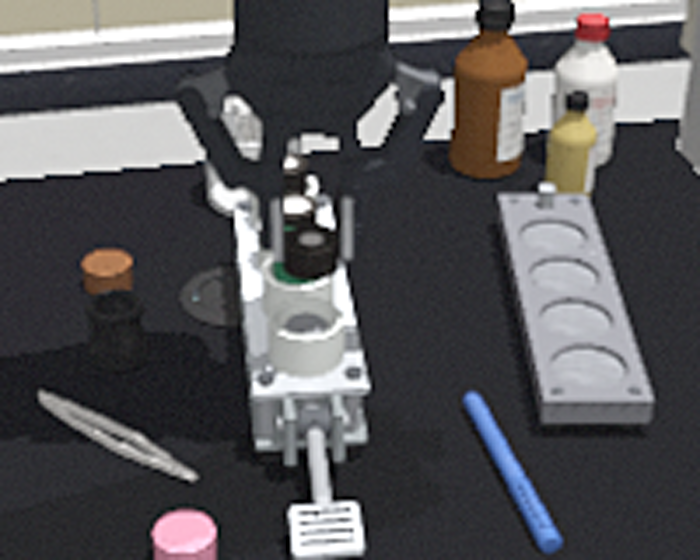

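Call:
send_rows(
  slide=[
    [0.007,-0.006,-0.005],
    [0.024,-0.023,-0.008],
    [0.047,-0.046,-0.008],
    [0.074,-0.073,-0.008],
    [0.101,-0.1,-0.004],
    [0.128,-0.126,0.002],
    [0.152,-0.15,0.008],
    [0.169,-0.166,0.016],
  ],
  angular=[
    [0,0,0],
    [0,0,0],
    [0,0,0],
    [0,0,0],
    [0,0,0],
    [0,0,0],
    [0,0,0],
    [0,0,0],
  ],
  jaw=[0.02,0.02,0.02,0.02,0.02,0.02,0.02,0.02],
)

```text
t: 7.37
ee_pos: [0.6394, 0.26, 0.1001]
tool_rot: [-0.001, 0.997, -0.076, 0.001]
ft_force: [0.6, 0.5, 0.0]
width: 0.33
```

Run:
```python
from h import *
plan(rk(75),.030)
for n in("side",):
    c=env.camera(n);s=c["pixels"][100:260,220:420,::-1]
    cv2.imwrite(f"pics/{n}6.png",cv2.resize(s,None,fx=3.5,fy=3.5,interpolation=cv2.INTER_CUBIC))
```

```text
slide [-0.001   0.0033  0.0701] turn [-0.0017 -0.0017  0.0054] at [0.6394 0.26   0.1001] F [0.6 0.5 0. ] w 0.33 t 7.37 q [-0.72  0.7   0.42  1.61 -0.34  0.9  -0.33]
```

View pics/side6.png

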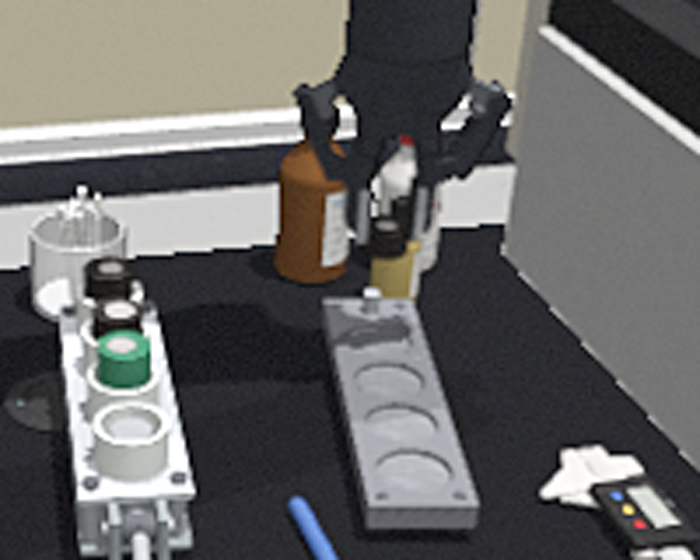

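Run:
```python
from h import *
c=env.camera("top")
print(ray(c,[[176,120]],.04),ray(c,[[172,110]],.09),ray(c,[[183,126]],.03))
plan(rk(75),.030)
```

```text
[[0.67805753 0.34626404 0.04      ]] [[0.67736745 0.34249058 0.09      ]] [[0.66931684 0.33423669 0.03      ]]
slide [0.     0.0029 0.0681] turn [0.0002 0.     0.0064] at [0.6385 0.2598 0.0981] F [0.4 0.2 0.9] w 0.325 t 7.47 q [-0.72  0.7   0.41  1.61 -0.34  0.9  -0.33]
```

Call:
send_rows(
  slide=[
    [0,0.002,0.008],
    [0,0.003,0.02],
    [0,0.003,0.034],
    [0,0.003,0.046],
    [0,0.003,0.055],
    [0,0.003,0.061],
    [0,0.003,0.064],
    [0,0.003,0.065],
  ],
  angular=[
    [0,0,0],
    [0,0,0],
    [0,0,0],
    [0,0,0],
    [0,0,0],
    [0,0,0],
    [0,0,0],
    [0,0,0],
  ],
  jaw=[0.02,0.02,0.02,0.02,0.02,0.02,0.02,0.02],
)

```text
t: 8.13
ee_pos: [0.6361, 0.2534, 0.0346]
tool_rot: [0.0, 0.997, -0.077, -0.0]
ft_force: [0.0, -0.3, -0.9]
width: 0.327
```

Run:
```python
from h import *
plan(rk(75),.030)
for n in("side",):
    c=env.camera(n);s=c["pixels"][120:280,250:450,::-1]
    cv2.imwrite(f"pics/{n}7.png",cv2.resize(s,None,fx=3.5,fy=3.5,interpolation=cv2.INTER_CUBIC))
    plan(rk(75),.030)
```

```text
slide [ 0.0014 -0.0037  0.0046] turn [0.0004 0.0006 0.0029] at [0.6361 0.2534 0.0346] F [ 0.  -0.3 -0.9] w 0.327 t 8.13 q [-0.69  0.78  0.38  1.64 -0.37  0.8  -0.3 ]
slide [ 0.0011 -0.0036  0.005 ] turn [0.0001 0.0001 0.003 ] at [0.6364 0.2535 0.035 ] F [-0.7  0.9  0.1] w 0.334 t 8.18 q [-0.69  0.78  0.38  1.64 -0.37  0.8  -0.3 ]
```

View pics/side7.png

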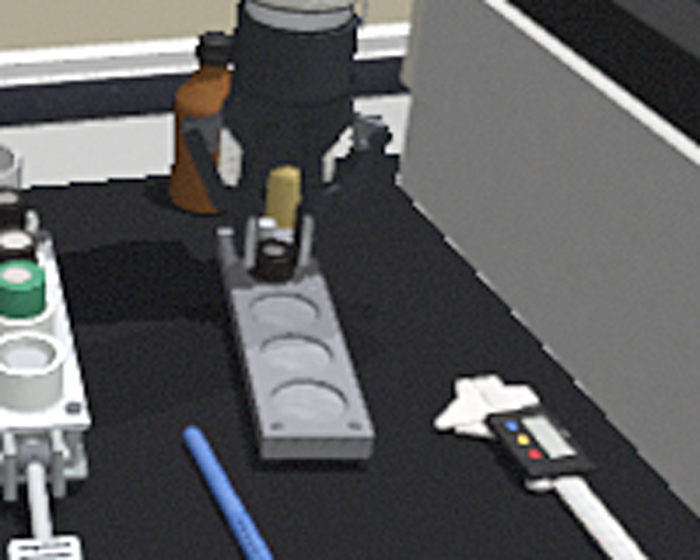

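Call:
send_rows(
  slide=[
    [0.001,-0.002,0.001],
    [0.001,-0.0035,0.002],
    [0.001,-0.0035,0.003],
    [0.001,-0.0035,0.0035],
    [0.001,-0.0035,0.004],
    [0.001,-0.0035,0.0045],
    [0.001,-0.0035,0.0045],
    [0.001,-0.0035,0.0045],
  ],
  angular=[
    [0,0,0],
    [0,0,0],
    [0,0,0],
    [0,0,0],
    [0,0,0],
    [0,0,0],
    [0,0,0],
    [0,0,0],
  ],
  jaw=[0.02,0.02,0.02,0.02,0.02,0.02,0.02,0.02],
)

```text
t: 8.85
ee_pos: [0.638, 0.2569, 0.0309]
tool_rot: [-0.0, 0.997, -0.077, 0.0]
ft_force: [0.3, -0.4, 0.5]
width: 0.326
```

Run:
```python
from h import *
plan(rk(75),.030)
```

```text
slide [ 0.0001 -0.      0.0009] turn [-0.0001 -0.0002  0.003 ] at [0.638  0.2569 0.0309] F [ 0.3 -0.4  0.5] w 0.326 t 8.85 q [-0.69  0.79  0.38  1.63 -0.38  0.79 -0.3 ]
```

Call:
send_rows(
  slide=[
    [0,0,0.0005],
    [0,0,0.001],
    [0,0,0.001],
    [0,0,0.001],
    [0,0,0.001],
    [0,0,0.001],
    [0,0,0.001],
    [0,0,0.001],
  ],
  angular=[
    [0,0,0],
    [0,0,0],
    [0,0,0],
    [0,0,0],
    [0,0,0],
    [0,0,0],
    [0,0,0],
    [0,0,0],
  ],
  jaw=[0.02,0.02,0.02,0.032,0.036,0.04,0.045,0.05],
)

```text
t: 9.52
ee_pos: [0.6378, 0.2568, 0.0296]
tool_rot: [0.0, 0.997, -0.077, -0.0]
ft_force: [-0.7, -0.6, 0.4]
width: 0.587
```

Call:
send_rows(
  slide=[
    [0,0,-0.002],
    [0,0,-0.008],
    [0,0,-0.018],
    [0,0,-0.035],
    [0,0,-0.055],
    [0,0,-0.08],
    [0,0,-0.1],
    [0,0,-0.11],
  ],
  angular=[
    [0,0,0],
    [0,0,0],
    [0,0,0],
    [0,0,0],
    [0,0,0],
    [0,0,0],
    [0,0,0],
    [0,0,0],
  ],
  jaw=[0.06,0.06,0.06,0.06,0.06,0.06,0.06,0.06],
)

```text
t: 10.18
ee_pos: [0.6397, 0.2573, 0.1441]
tool_rot: [-0.001, 0.997, -0.077, 0.002]
ft_force: [0.5, 0.8, 0.1]
width: 0.702
```

Run:
```python
from h import *
plan(st(-25),.14)
for n in("side",):
    c=env.camera(n);s=c["pixels"][120:280,250:450,::-1]
    cv2.imwrite(f"pics/{n}8.png",cv2.resize(s,None,fx=3.5,fy=3.5,interpolation=cv2.INTER_CUBIC))
```

```text
slide [-0.1751  0.1178  0.0029] turn [-0.0031 -0.0045  0.0028] at [0.6397 0.2573 0.1441] F [0.5 0.8 0.1] w 0.702 t 10.18 q [-0.73  0.65  0.44  1.59 -0.32  0.97 -0.34]
```

View pics/side8.png

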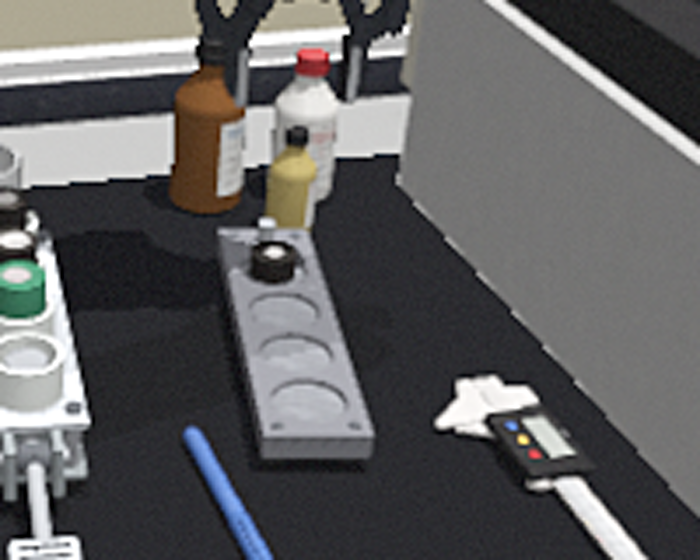

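Mount 1 stands upright in nest 1, by the pin. Next is the green one (pocket 2).

Call:
send_rows(
  slide=[
    [-0.01,0.007,0],
    [-0.036,0.024,0],
    [-0.069,0.046,0],
    [-0.102,0.069,0],
    [-0.135,0.091,0],
    [-0.162,0.109,0],
    [-0.173,0.116,0.008],
    [-0.174,0.117,0.015],
  ],
  angular=[
    [0,0,0],
    [0,0,0],
    [0,0,0],
    [0,0,0],
    [0,0,0],
    [0,0,0],
    [0,0,0],
    [0,0,0],
  ],
  jaw=[0.06,0.06,0.06,0.06,0.06,0.06,0.06,0.06],
)

```text
t: 10.9
ee_pos: [0.4448, 0.1668, 0.1244]
tool_rot: [-0.0, 0.997, -0.077, -0.001]
ft_force: [-0.1, 0.0, 0.8]
width: 0.705
```

Call:
send_rows(
  slide=[
    [0,0,0.004],
    [0,0,0.01],
    [0,0,0.015],
    [0,0,0.018],
    [0,0,0.018],
    [0,0,0.018],
    [0,0,0.018],
    [0,0,0.018],
  ],
  angular=[
    [0,0,0],
    [0,0,0],
    [0,0,0],
    [0,0,0],
    [0,0,0],
    [0,0,0],
    [0,0,0],
    [0,0,0],
  ],
  jaw=[0.06,0.06,0.06,0.06,0.06,0.06,0.06,0.06],
)

```text
t: 11.57
ee_pos: [0.4483, 0.1681, 0.1069]
tool_rot: [-0.0, 0.997, -0.077, 0.0]
ft_force: [-0.3, -0.6, 0.6]
width: 0.705
```

Run:
```python
from h import *
plan(st(-25),.081)
c=env.camera("side");s=c["pixels"][130:290,170:370,::-1]
cv2.imwrite("pics/side9.png",cv2.resize(s,None,fx=3.5,fy=3.5,interpolation=cv2.INTER_CUBIC))
plan(st(-25),.081)
```

```text
slide [0.0003 0.0002 0.0259] turn [-0.0002 -0.0004  0.003 ] at [0.4483 0.1681 0.1069] F [-0.3 -0.6  0.6] w 0.705 t 11.57 q [-0.81  0.38  0.45  2.14 -0.27  0.67 -0.33]
slide [0.0004 0.0002 0.026 ] turn [-0.0003 -0.0004  0.003 ] at [0.4483 0.1681 0.107 ] F [-0.3  0.1 -0.4] w 0.702 t 11.62 q [-0.81  0.38  0.45  2.14 -0.27  0.67 -0.33]
```

View pics/side9.png

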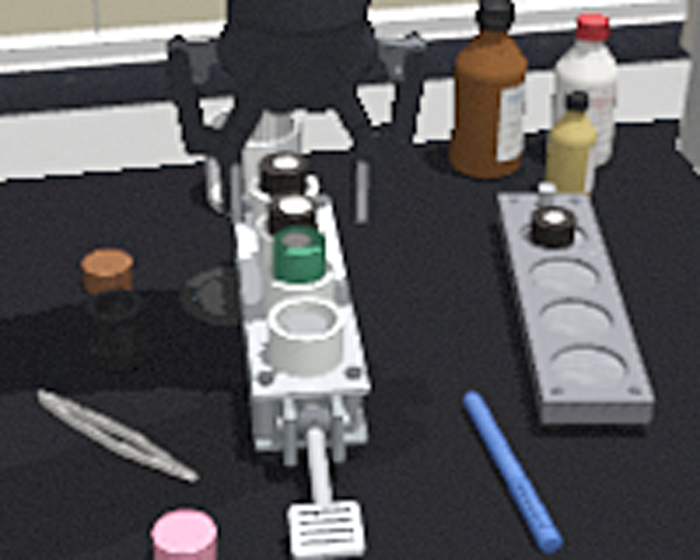

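Call:
send_rows(
  slide=[
    [0,0,0.007],
    [0,0,0.016],
    [0,0,0.023],
    [0,0,0.026],
    [0,0,0.026],
    [0,0,0.026],
    [0,0,0.026],
    [0,0,0.026],
  ],
  angular=[
    [0,0,0],
    [0,0,0],
    [0,0,0],
    [0,0,0],
    [0,0,0],
    [0,0,0],
    [0,0,0],
    [0,0,0],
  ],
  jaw=[0.06,0.06,0.06,0.06,0.04,0.025,0.025,0.02],
)

```text
t: 12.28
ee_pos: [0.4483, 0.168, 0.081]
tool_rot: [-0.0, 0.997, -0.077, 0.0]
ft_force: [-0.6, 0.0, -0.3]
width: 0.329
```

Call:
send_rows(
  slide=[
    [0,0,0],
    [0,0,0],
    [0,0,-0.002],
    [0,0,-0.006],
    [0,0,-0.014],
    [0,0,-0.025],
    [0,0,-0.037],
    [0,0,-0.045],
  ],
  angular=[
    [0,0,0],
    [0,0,0],
    [0,0,0],
    [0,0,0],
    [0,0,0],
    [0,0,0],
    [0,0,0],
    [0,0,0],
  ],
  jaw=[0.02,0.02,0.02,0.02,0.02,0.02,0.02,0.02],
)

```text
t: 12.95
ee_pos: [0.4487, 0.1682, 0.1277]
tool_rot: [-0.001, 0.997, -0.077, 0.001]
ft_force: [0.1, 0.4, -1.3]
width: 0.333
```

Run:
```python
from h import *
plan(rk(25),.10)
c=env.camera("side");s=c["pixels"][130:290,170:370,::-1]
cv2.imwrite("pics/side10.png",cv2.resize(s,None,fx=3.5,fy=3.5,interpolation=cv2.INTER_CUBIC))
plan(rk(25),.10)
```

```text
slide [ 0.1708 -0.0668  0.028 ] turn [-0.0013 -0.0016  0.0029] at [0.4487 0.1682 0.1277] F [ 0.1  0.4 -1.3] w 0.333 t 12.95 q [-0.82  0.35  0.47  2.12 -0.24  0.72 -0.35]
slide [ 0.1701 -0.0663  0.0294] turn [-0.0029 -0.0032  0.0028] at [0.4494 0.1685 0.1287] F [-0.4  0.5  1.7] w 0.336 t 13.0 q [-0.83  0.35  0.47  2.12 -0.24  0.72 -0.35]
```

View pics/side10.png

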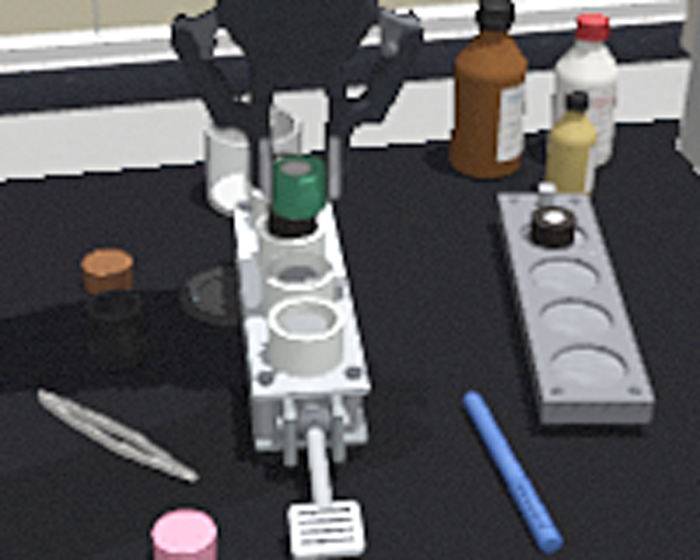

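Call:
send_rows(
  slide=[
    [0.008,-0.003,0],
    [0.03,-0.012,0],
    [0.06,-0.023,0],
    [0.093,-0.036,0],
    [0.126,-0.049,0.005],
    [0.154,-0.06,0.015],
    [0.169,-0.066,0.025],
    [0.171,-0.067,0.03],
  ],
  angular=[
    [0,0,0],
    [0,0,0],
    [0,0,0],
    [0,0,0],
    [0,0,0],
    [0,0,0],
    [0,0,0],
    [0,0,0],
  ],
  jaw=[0.02,0.02,0.02,0.02,0.02,0.02,0.02,0.02],
)

```text
t: 13.67
ee_pos: [0.6298, 0.2081, 0.0936]
tool_rot: [0.001, 0.997, -0.077, 0.0]
ft_force: [-0.2, -0.5, -0.2]
width: 0.335
```

Call:
send_rows(
  slide=[
    [0,0,0.005],
    [0,0,0.015],
    [0,0,0.028],
    [0,0,0.04],
    [0,0,0.05],
    [0,0,0.055],
    [0,0,0.057],
    [0,0,0.057],
  ],
  angular=[
    [0,0,0],
    [0,0,0],
    [0,0,0],
    [0,0,0],
    [0,0,0],
    [0,0,0],
    [0,0,0],
    [0,0,0],
  ],
  jaw=[0.02,0.02,0.02,0.02,0.02,0.02,0.02,0.02],
)

```text
t: 14.33
ee_pos: [0.627, 0.2078, 0.0383]
tool_rot: [0.0, 0.997, -0.077, -0.0]
ft_force: [-0.8, -0.4, -0.4]
width: 0.337
```

Run:
```python
from h import *
c=env.camera("side");s=c["pixels"][120:280,250:450,::-1]
cv2.imwrite("pics/side11.png",cv2.resize(s,None,fx=3.5,fy=3.5,interpolation=cv2.INTER_CUBIC))
plan(rk(25),.030)
```

```text
slide [ 0.0004 -0.0001  0.0089] turn [-0.0001 -0.0002  0.003 ] at [0.6274 0.2079 0.0389] F [-0.5  0.2 -0. ] w 0.335 t 14.38 q [-0.65  0.74  0.39  1.71 -0.38  0.77 -0.23]
```

View pics/side11.png

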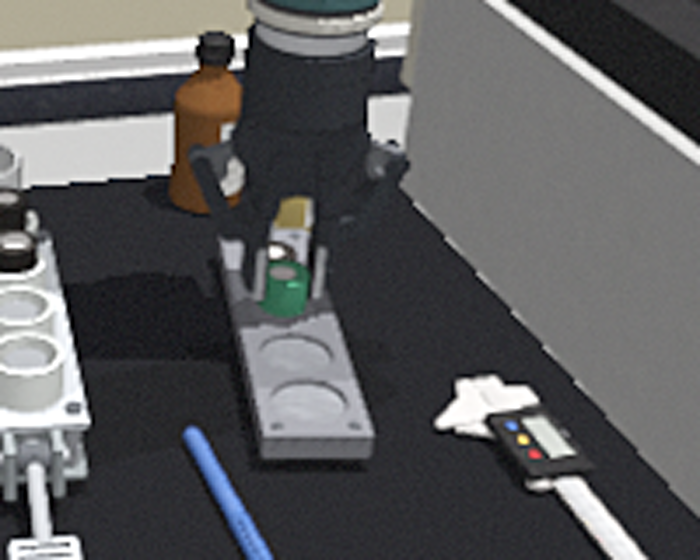

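Call:
send_rows(
  slide=[
    [0,0,0.003],
    [0,0,0.006],
    [0,0,0.008],
    [0,0,0.0085],
    [0,0,0.0085],
    [0,0,0.0085],
    [0,0,0.0085],
    [0,0,0.0085],
  ],
  angular=[
    [0,0,0],
    [0,0,0],
    [0,0,0],
    [0,0,0],
    [0,0,0],
    [0,0,0],
    [0,0,0],
    [0,0,0],
  ],
  jaw=[0.02,0.02,0.02,0.02,0.02,0.02,0.032,0.036],
)

```text
t: 15.05
ee_pos: [0.6273, 0.2079, 0.0304]
tool_rot: [-0.0, 0.997, -0.077, 0.0]
ft_force: [0.0, -0.2, 0.5]
width: 0.419
```

Call:
send_rows(
  slide=[
    [0,0,0],
    [0,0,0],
    [0,0,-0.004],
    [0,0,-0.015],
    [0,0,-0.035],
    [0,0,-0.065],
    [0,0,-0.095],
    [0,0,-0.11],
  ],
  angular=[
    [0,0,0],
    [0,0,0],
    [0,0,0],
    [0,0,0],
    [0,0,0],
    [0,0,0],
    [0,0,0],
    [0,0,0],
  ],
  jaw=[0.042,0.05,0.06,0.06,0.06,0.06,0.06,0.06],
)

```text
t: 15.72
ee_pos: [0.6293, 0.2082, 0.1452]
tool_rot: [-0.001, 0.997, -0.077, 0.003]
ft_force: [0.6, 0.2, 0.3]
width: 0.701
```

Run:
```python
from h import *
c=env.camera("side");s=c["pixels"][120:280,250:450,::-1]
cv2.imwrite("pics/side12.png",cv2.resize(s,None,fx=3.5,fy=3.5,interpolation=cv2.INTER_CUBIC))
plan(st(25),.130)
```

```text
slide [-0.1761  0.0184  0.0159] turn [-0.005  -0.0081  0.0027] at [0.6305 0.2086 0.1474] F [0.6 0.1 1.1] w 0.708 t 15.77 q [-0.69  0.6   0.45  1.66 -0.31  0.94 -0.27]
```

View pics/side12.png

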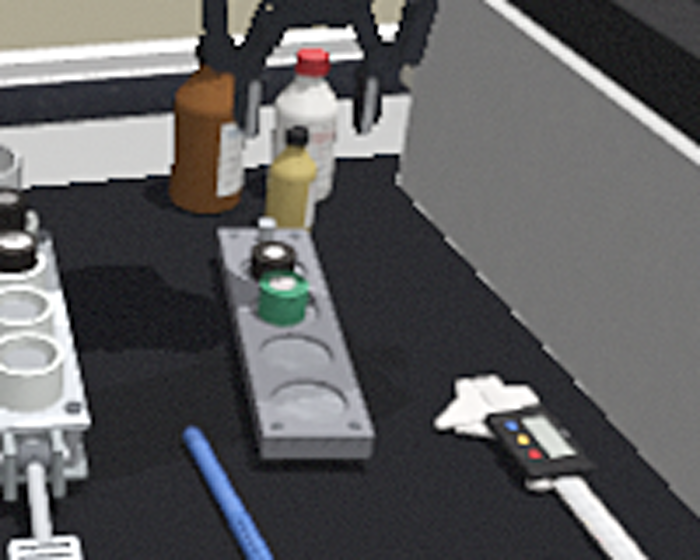

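The green mount is upright in nest 2. Next is pocket 3 (wide section, D).

Call:
send_rows(
  slide=[
    [-0.01,0.001,0],
    [-0.036,0.003,0],
    [-0.072,0.007,0],
    [-0.108,0.01,0],
    [-0.142,0.014,0],
    [-0.164,0.016,0],
    [-0.172,0.017,0.008],
    [-0.173,0.017,0.015],
  ],
  angular=[
    [0,0,0],
    [0,0,0],
    [0,0,0],
    [0,0,0],
    [0,0,0],
    [0,0,0],
    [0,0,0],
    [0,0,0],
  ],
  jaw=[0.06,0.06,0.06,0.06,0.06,0.06,0.06,0.06],
)

```text
t: 16.43
ee_pos: [0.4525, 0.2184, 0.1256]
tool_rot: [-0.001, 0.997, -0.076, 0.0]
ft_force: [0.3, 0.4, -0.5]
width: 0.705
```

Call:
send_rows(
  slide=[
    [0,0,0.004],
    [0,0,0.01],
    [0,0,0.017],
    [0,0,0.02],
    [0,0,0.02],
    [0,0,0.02],
    [0,0,0.02],
    [0,0,0.02],
  ],
  angular=[
    [0,0,0],
    [0,0,0],
    [0,0,0],
    [0,0,0],
    [0,0,0],
    [0,0,0],
    [0,0,0],
    [0,0,0],
  ],
  jaw=[0.06,0.06,0.06,0.06,0.06,0.06,0.06,0.06],
)

```text
t: 17.1
ee_pos: [0.4541, 0.2177, 0.1055]
tool_rot: [-0.0, 0.997, -0.077, 0.0]
ft_force: [0.4, 0.0, 0.6]
width: 0.705
```

Run:
```python
from h import *
c=env.camera("side");s=c["pixels"][130:290,170:370,::-1]
cv2.imwrite("pics/side13.png",cv2.resize(s,None,fx=3.5,fy=3.5,interpolation=cv2.INTER_CUBIC))
plan(st(25),.081)
```

```text
slide [-0.0001  0.0002  0.0245] turn [-0.0004 -0.0004  0.0029] at [0.454  0.2178 0.1055] F [-0.2  0.1  1.6] w 0.704 t 17.15 q [-0.88  0.42  0.44  2.08 -0.28  0.69 -0.41]
```

View pics/side13.png

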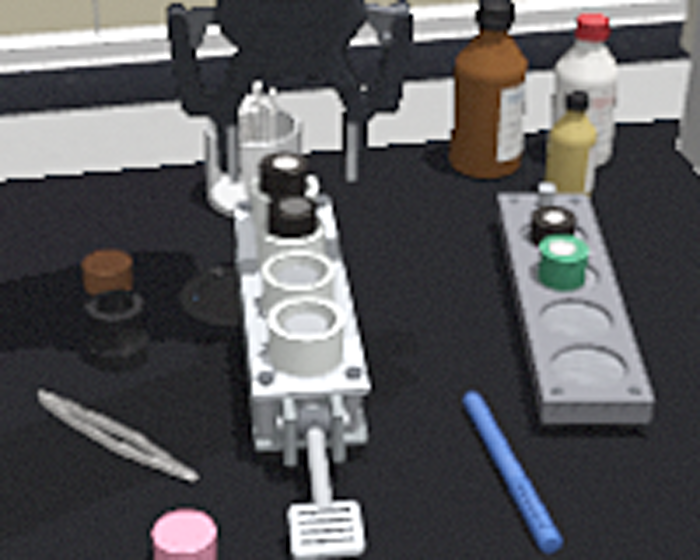

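Call:
send_rows(
  slide=[
    [0,0,0.007],
    [0,0,0.016],
    [0,0,0.023],
    [0,0,0.0255],
    [0,0,0.0255],
    [0,0,0.0255],
    [0,0,0.0255],
    [0,0,0.0255],
  ],
  angular=[
    [0,0,0],
    [0,0,0],
    [0,0,0],
    [0,0,0],
    [0,0,0],
    [0,0,0],
    [0,0,0],
    [0,0,0],
  ],
  jaw=[0.06,0.06,0.06,0.06,0.04,0.025,0.025,0.02],
)

```text
t: 17.82
ee_pos: [0.454, 0.2177, 0.08]
tool_rot: [-0.0, 0.997, -0.077, 0.0]
ft_force: [0.1, -0.2, -0.1]
width: 0.331
```

Call:
send_rows(
  slide=[
    [0,0,0],
    [0,0,0],
    [0,0,-0.002],
    [0,0,-0.006],
    [0,0,-0.014],
    [0,0,-0.025],
    [0,0,-0.037],
    [0,0,-0.045],
  ],
  angular=[
    [0,0,0],
    [0,0,0],
    [0,0,0],
    [0,0,0],
    [0,0,0],
    [0,0,0],
    [0,0,0],
    [0,0,0],
  ],
  jaw=[0.02,0.02,0.02,0.02,0.02,0.02,0.02,0.02],
)

```text
t: 18.48
ee_pos: [0.4544, 0.2179, 0.1267]
tool_rot: [-0.001, 0.997, -0.077, 0.001]
ft_force: [-0.2, -1.1, -0.0]
width: 0.333
```

Run:
```python
from h import *
c=env.camera("side");s=c["pixels"][130:290,170:370,::-1]
cv2.imwrite("pics/side14.png",cv2.resize(s,None,fx=3.5,fy=3.5,interpolation=cv2.INTER_CUBIC))
plan(rk(-25),.095)
```

```text
slide [0.1695 0.0338 0.0332] turn [-0.0031 -0.003   0.0027] at [0.4551 0.2184 0.1278] F [1.3 0.1 1.2] w 0.331 t 18.53 q [-0.9   0.39  0.46  2.07 -0.25  0.74 -0.43]
```

View pics/side14.png

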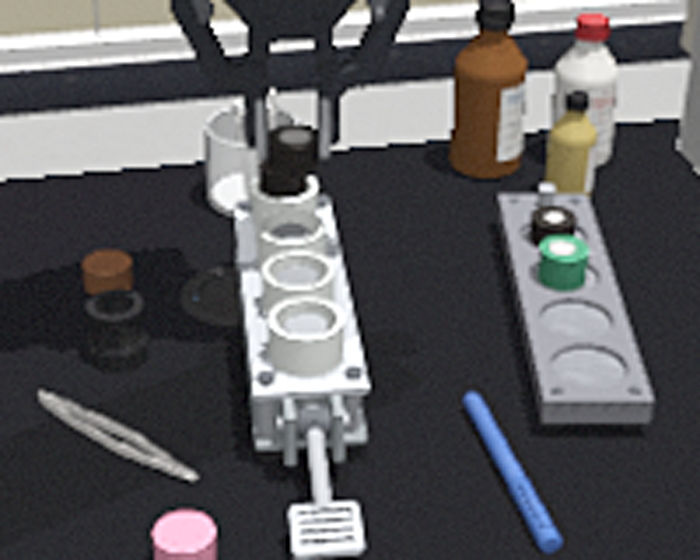

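Call:
send_rows(
  slide=[
    [0.008,0.002,0],
    [0.03,0.006,0],
    [0.06,0.012,0],
    [0.095,0.019,0],
    [0.129,0.026,0.005],
    [0.155,0.031,0.015],
    [0.168,0.033,0.025],
    [0.1705,0.0335,0.03],
  ],
  angular=[
    [0,0,0],
    [0,0,0],
    [0,0,0],
    [0,0,0],
    [0,0,0],
    [0,0,0],
    [0,0,0],
    [0,0,0],
  ],
  jaw=[0.02,0.02,0.02,0.02,0.02,0.02,0.02,0.02],
)

```text
t: 19.2
ee_pos: [0.6192, 0.1555, 0.093]
tool_rot: [0.001, 0.997, -0.079, 0.0]
ft_force: [-1.0, 0.0, 0.4]
width: 0.328
```

Call:
send_rows(
  slide=[
    [0,0,0.005],
    [0,0,0.015],
    [0,0,0.028],
    [0,0,0.04],
    [0,0,0.05],
    [0,0,0.055],
    [0,0,0.057],
    [0,0,0.057],
  ],
  angular=[
    [0,0,0],
    [0,0,0],
    [0,0,0],
    [0,0,0],
    [0,0,0],
    [0,0,0],
    [0,0,0],
    [0,0,0],
  ],
  jaw=[0.02,0.02,0.02,0.02,0.02,0.02,0.02,0.02],
)

```text
t: 19.87
ee_pos: [0.6167, 0.1585, 0.0372]
tool_rot: [0.0, 0.997, -0.077, -0.0]
ft_force: [-0.3, -1.2, 0.2]
width: 0.331
```

Run:
```python
from h import *
c=env.camera("side");s=c["pixels"][120:280,250:450,::-1]
cv2.imwrite("pics/side15.png",cv2.resize(s,None,fx=3.5,fy=3.5,interpolation=cv2.INTER_CUBIC))
plan(rk(-25),.0295)
```

```text
slide [ 0.0003 -0.0006  0.0083] turn [ 0.     -0.0002  0.0031] at [0.6171 0.1585 0.0378] F [-0.6 -0.4  1.1] w 0.329 t 19.92 q [-0.59  0.71  0.4   1.77 -0.39  0.74 -0.15]
```

View pics/side15.png

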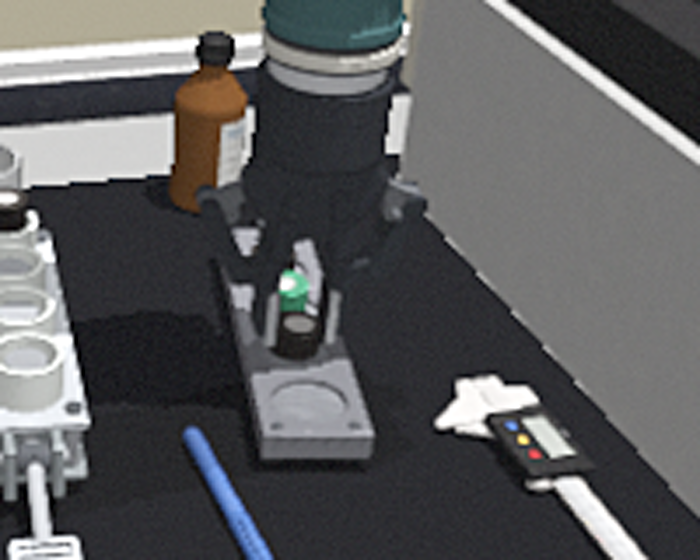

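Call:
send_rows(
  slide=[
    [0,0,0.003],
    [0,-0.0005,0.006],
    [0,-0.0005,0.008],
    [0,-0.0005,0.0085],
    [0,-0.0005,0.0085],
    [0,-0.0005,0.0085],
    [0,-0.0005,0.0085],
    [0,-0.0005,0.0085],
  ],
  angular=[
    [0,0,0],
    [0,0,0],
    [0,0,0],
    [0,0,0],
    [0,0,0],
    [0,0,0],
    [0,0,0],
    [0,0,0],
  ],
  jaw=[0.02,0.02,0.02,0.02,0.02,0.02,0.032,0.036],
)

```text
t: 20.58
ee_pos: [0.6171, 0.1588, 0.0292]
tool_rot: [0.0, 0.997, -0.077, 0.0]
ft_force: [-0.4, -1.4, 0.1]
width: 0.418
```

Call:
send_rows(
  slide=[
    [0,0,0],
    [0,0,0],
    [0,0,-0.004],
    [0,0,-0.015],
    [0,0,-0.035],
    [0,0,-0.065],
    [0,0,-0.095],
    [0,0,-0.11],
  ],
  angular=[
    [0,0,0],
    [0,0,0],
    [0,0,0],
    [0,0,0],
    [0,0,0],
    [0,0,0],
    [0,0,0],
    [0,0,0],
  ],
  jaw=[0.042,0.05,0.06,0.06,0.06,0.06,0.06,0.06],
)

```text
t: 21.25
ee_pos: [0.6191, 0.159, 0.144]
tool_rot: [-0.001, 0.997, -0.077, 0.003]
ft_force: [0.8, 0.1, 1.1]
width: 0.701
```

Run:
```python
from h import *
c=env.camera("side");s=c["pixels"][120:280,250:450,::-1]
cv2.imwrite("pics/side16.png",cv2.resize(s,None,fx=3.5,fy=3.5,interpolation=cv2.INTER_CUBIC))
plan(st(75),.130)
```

```text
slide [-0.1761 -0.0818  0.0151] turn [-0.0045 -0.0081  0.0026] at [0.6203 0.1593 0.1461] F [1.1 0.2 1.1] w 0.702 t 21.3 q [-0.64  0.57  0.47  1.73 -0.31  0.91 -0.2 ]
```

View pics/side16.png

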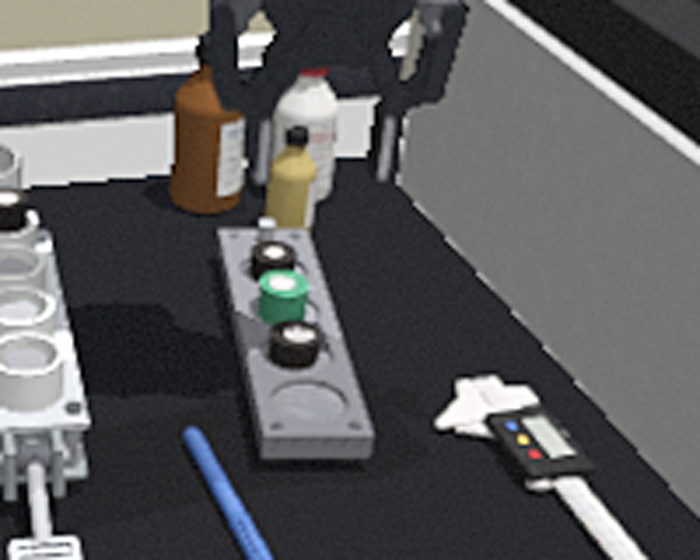

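Call:
send_rows(
  slide=[
    [-0.01,-0.005,0],
    [-0.036,-0.017,0],
    [-0.07,-0.034,0],
    [-0.104,-0.05,0],
    [-0.138,-0.066,0],
    [-0.162,-0.078,0],
    [-0.172,-0.082,0.008],
    [-0.173,-0.083,0.015],
  ],
  angular=[
    [0,0,0],
    [0,0,0],
    [0,0,0],
    [0,0,0],
    [0,0,0],
    [0,0,0],
    [0,0,0],
    [0,0,0],
  ],
  jaw=[0.06,0.06,0.06,0.06,0.06,0.06,0.06,0.06],
)

```text
t: 21.97
ee_pos: [0.4555, 0.2695, 0.1233]
tool_rot: [-0.0, 0.997, -0.074, -0.001]
ft_force: [0.1, -0.2, 0.1]
width: 0.704
```

Call:
send_rows(
  slide=[
    [0,0,0.004],
    [0,0,0.01],
    [0,0,0.017],
    [0,0,0.019],
    [0,0,0.019],
    [0,0,0.019],
    [0,0,0.019],
    [0,0,0.019],
  ],
  angular=[
    [0,0,0],
    [0,0,0],
    [0,0,0],
    [0,0,0],
    [0,0,0],
    [0,0,0],
    [0,0,0],
    [0,0,0],
  ],
  jaw=[0.06,0.06,0.06,0.06,0.06,0.06,0.06,0.06],
)

```text
t: 22.63
ee_pos: [0.4593, 0.2674, 0.1056]
tool_rot: [-0.0, 0.997, -0.077, 0.0]
ft_force: [-0.2, 0.2, -0.4]
width: 0.707
```

Run:
```python
from h import *
c=env.camera("side");s=c["pixels"][100:260,170:370,::-1]
cv2.imwrite("pics/side17.png",cv2.resize(s,None,fx=3.5,fy=3.5,interpolation=cv2.INTER_CUBIC))
plan(st(75),.080)
```

```text
slide [-0.0001  0.0003  0.0256] turn [-0.0005 -0.0005  0.0028] at [0.4592 0.2675 0.1056] F [ 0.8 -0.3  0.2] w 0.705 t 22.68 q [-0.94  0.46  0.44  2.01 -0.29  0.72 -0.48]
```

View pics/side17.png

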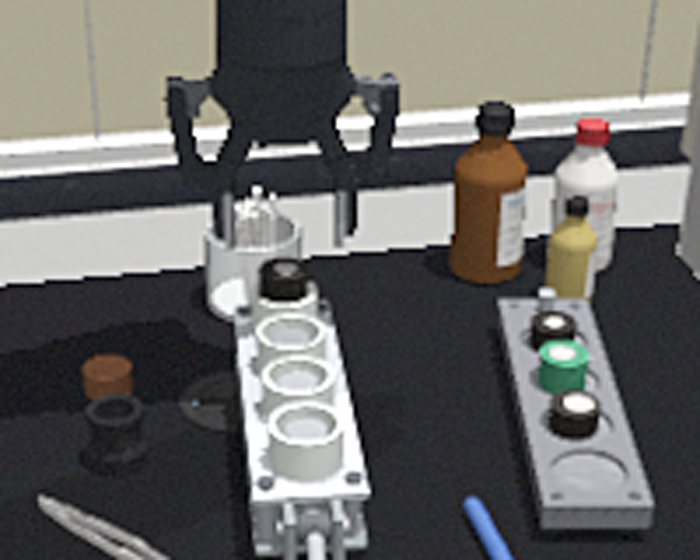

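Call:
send_rows(
  slide=[
    [0,0,0.007],
    [0,0,0.016],
    [0,0,0.023],
    [0,0,0.0255],
    [0,0,0.0255],
    [0,0,0.0255],
    [0,0,0.0255],
    [0,0,0.0255],
  ],
  angular=[
    [0,0,0],
    [0,0,0],
    [0,0,0],
    [0,0,0],
    [0,0,0],
    [0,0,0],
    [0,0,0],
    [0,0,0],
  ],
  jaw=[0.06,0.06,0.06,0.06,0.04,0.025,0.025,0.02],
)

```text
t: 23.35
ee_pos: [0.4592, 0.2676, 0.0801]
tool_rot: [-0.0, 0.997, -0.077, 0.0]
ft_force: [0.5, 0.9, 0.2]
width: 0.334
```

Call:
send_rows(
  slide=[
    [0,0,0],
    [0,0,0],
    [0,0,-0.002],
    [0,0,-0.006],
    [0,0,-0.014],
    [0,0,-0.025],
    [0,0,-0.037],
    [0,0,-0.045],
  ],
  angular=[
    [0,0,0],
    [0,0,0],
    [0,0,0],
    [0,0,0],
    [0,0,0],
    [0,0,0],
    [0,0,0],
    [0,0,0],
  ],
  jaw=[0.02,0.02,0.02,0.02,0.02,0.02,0.02,0.02],
)

```text
t: 24.02
ee_pos: [0.4596, 0.2678, 0.1269]
tool_rot: [-0.001, 0.997, -0.077, 0.001]
ft_force: [0.3, 0.8, 0.2]
width: 0.333
```

Run:
```python
from h import *
c=env.camera("side");s=c["pixels"][100:260,170:370,::-1]
cv2.imwrite("pics/side18.png",cv2.resize(s,None,fx=3.5,fy=3.5,interpolation=cv2.INTER_CUBIC))
plan(rk(-75),.095)
```

```text
slide [0.1695 0.1339 0.0331] turn [-0.0035 -0.003   0.0028] at [0.4604 0.2683 0.128 ] F [ 0.4 -0.1 -0.7] w 0.336 t 24.07 q [-0.96  0.43  0.45  2.   -0.27  0.77 -0.5 ]
```

View pics/side18.png

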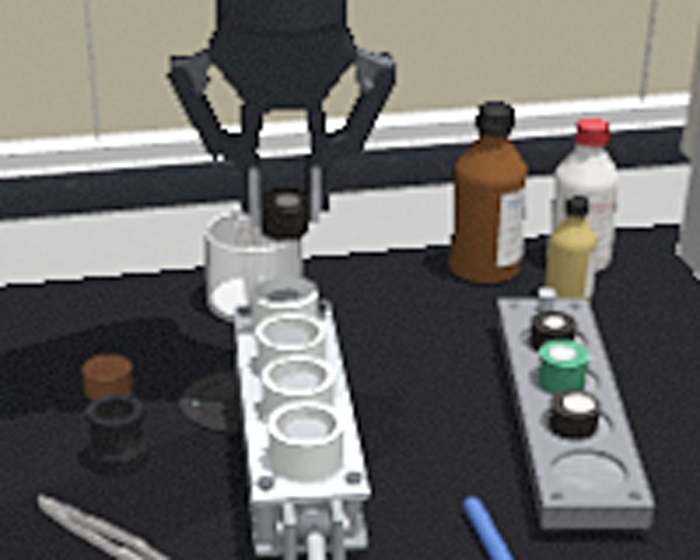

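Call:
send_rows(
  slide=[
    [0.009,0.007,0],
    [0.032,0.025,0],
    [0.061,0.048,0],
    [0.091,0.071,0],
    [0.121,0.095,0.003],
    [0.148,0.116,0.01],
    [0.166,0.13,0.02],
    [0.1705,0.1335,0.03],
  ],
  angular=[
    [0,0,0],
    [0,0,0],
    [0,0,0],
    [0,0,0],
    [0,0,0],
    [0,0,0],
    [0,0,0],
    [0,0,0],
  ],
  jaw=[0.02,0.02,0.02,0.02,0.02,0.02,0.02,0.02],
)

```text
t: 24.73
ee_pos: [0.6101, 0.1031, 0.0946]
tool_rot: [0.001, 0.997, -0.08, 0.002]
ft_force: [-0.0, -0.3, -0.1]
width: 0.335
```

Call:
send_rows(
  slide=[
    [0,0,0.003],
    [0,0,0.013],
    [0,0,0.028],
    [0,0,0.04],
    [0,0,0.05],
    [0,0,0.055],
    [0,0,0.057],
    [0,0,0.057],
  ],
  angular=[
    [0,0,0],
    [0,0,0],
    [0,0,0],
    [0,0,0],
    [0,0,0],
    [0,0,0],
    [0,0,0],
    [0,0,0],
  ],
  jaw=[0.02,0.02,0.02,0.02,0.02,0.02,0.02,0.02],
)

```text
t: 25.4
ee_pos: [0.6066, 0.1097, 0.0374]
tool_rot: [0.0, 0.997, -0.077, -0.0]
ft_force: [-0.0, -0.1, -0.3]
width: 0.336
```

Run:
```python
from h import *
c=env.camera("side");s=c["pixels"][120:280,250:450,::-1]
cv2.imwrite("pics/side19.png",cv2.resize(s,None,fx=3.5,fy=3.5,interpolation=cv2.INTER_CUBIC))
plan(rk(-75),.0295)
```

```text
slide [ 0.0002 -0.0005  0.0085] turn [-0.0001 -0.0004  0.0034] at [0.6071 0.1096 0.038 ] F [ 0.2 -0.2  0.6] w 0.333 t 25.45 q [-0.53  0.69  0.4   1.82 -0.39  0.71 -0.06]
```

View pics/side19.png

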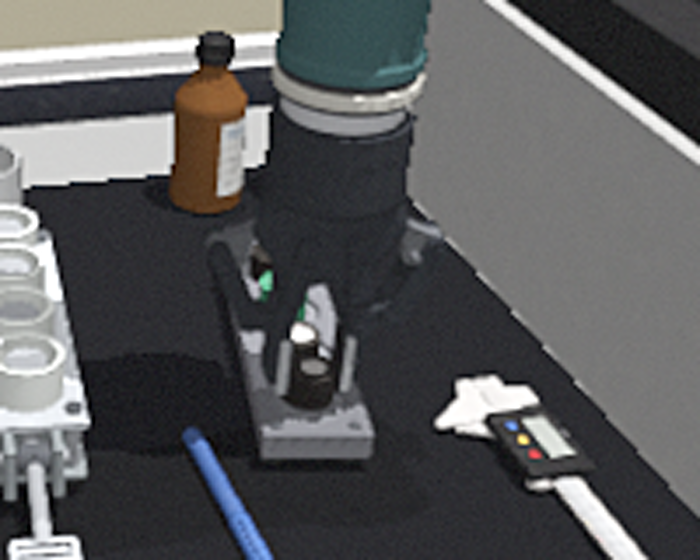

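Call:
send_rows(
  slide=[
    [0,0,0.003],
    [0,-0.0005,0.006],
    [0,-0.0005,0.008],
    [0,-0.0005,0.0085],
    [0,-0.0005,0.0085],
    [0,-0.0005,0.0085],
    [0,-0.0005,0.0085],
    [0,-0.0005,0.0085],
  ],
  angular=[
    [0,0,0],
    [0,0,0],
    [0,0,0],
    [0,0,0],
    [0,0,0],
    [0,0,0],
    [0,0,0],
    [0,0,0],
  ],
  jaw=[0.02,0.02,0.02,0.02,0.02,0.02,0.032,0.036],
)

```text
t: 26.12
ee_pos: [0.6069, 0.1098, 0.0292]
tool_rot: [0.0, 0.997, -0.077, 0.0]
ft_force: [-0.2, -0.3, 0.1]
width: 0.425
```

Call:
send_rows(
  slide=[
    [0,0,0],
    [0,0,0],
    [0,0,-0.004],
    [0,0,-0.015],
    [0,0,-0.035],
    [0,0,-0.065],
    [0,0,-0.095],
    [0,0,-0.11],
  ],
  angular=[
    [0,0,0],
    [0,0,0],
    [0,0,0],
    [0,0,0],
    [0,0,0],
    [0,0,0],
    [0,0,0],
    [0,0,0],
  ],
  jaw=[0.042,0.05,0.06,0.06,0.06,0.06,0.06,0.06],
)

```text
t: 26.78
ee_pos: [0.6089, 0.1098, 0.1439]
tool_rot: [-0.001, 0.997, -0.077, 0.003]
ft_force: [0.9, 0.7, 0.1]
width: 0.703
```

Call:
send_rows(
  slide=[
    [-0.01,0.01,-0.01],
    [-0.03,0.03,-0.02],
    [-0.05,0.05,-0.03],
    [-0.07,0.08,-0.04],
    [-0.09,0.11,-0.05],
    [-0.1,0.13,-0.05],
    [-0.1,0.14,-0.05],
    [-0.1,0.14,-0.05],
  ],
  angular=[
    [0,0,0],
    [0,0,0],
    [0,0,0],
    [0,0,0],
    [0,0,0],
    [0,0,0],
    [0,0,0],
    [0,0,0],
  ],
  jaw=[0.06,0.06,0.06,0.06,0.06,0.06,0.06,0.06],
)

```text
t: 27.45
ee_pos: [0.4866, -0.0152, 0.1905]
tool_rot: [-0.0, 0.997, -0.079, 0.001]
ft_force: [0.8, 0.0, 0.4]
width: 0.707
```

Run:
```python
from circ import *
cs=env.camera("side");s=cs["pixels"][120:280,250:450,::-1]
cv2.imwrite("pics/side20.png",cv2.resize(s,None,fx=3.5,fy=3.5,interpolation=cv2.INTER_CUBIC))
h=hough(0,400,46,60,4);u=uv(h)
for i,(y,z) in enumerate(((75,.040),(25,.046),(-25,.040),(-75,.0415))):
    p=ray(c,u[i],z)[0,:2];print(y,((p-rk(y))*1000).round(1),h[i,2]/S)
cv2.imwrite("pics/top20.png",cv2.resize(out,(760,600)))
print(env.get_obs()["t"],np.abs(env.get_obs()["qvel"]).max())
```

```text
30 (1, 4, 3)
75 [-6.7 -0.6] 8.05
25 [-10.6  -0.7] 8.400001
-25 [-5.  1.] 7.85
-75 [-6.9  2.3] 8.783334
27.55 0.020501700362340152
```

View pics/side20.png

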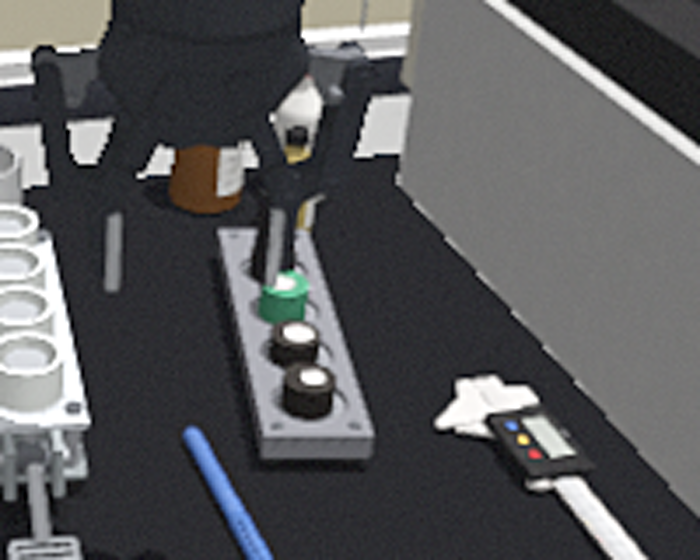

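View pics/top20.png

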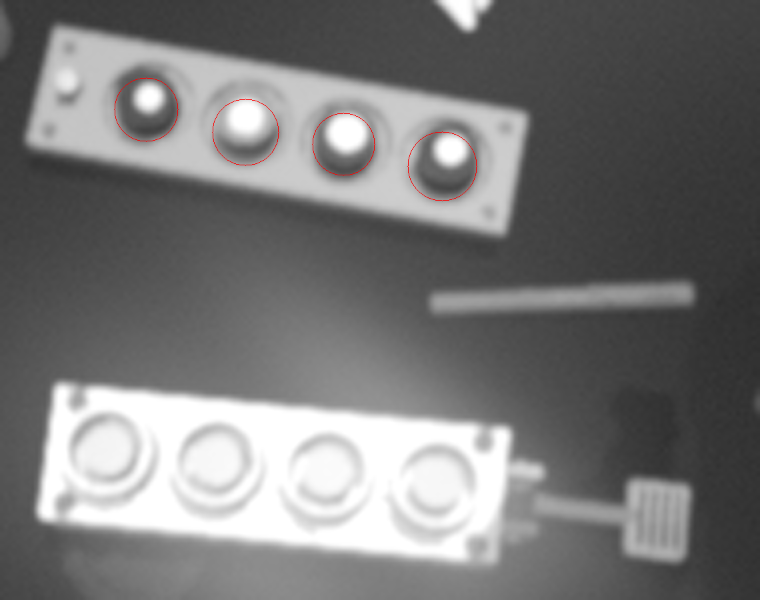

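The Hough circles took in the dark sides of the mounts, so they are biased. I'll measure again from the bright metal sections.

Run:
```python
from circ import *
from h import *
cs=env.camera("side")
zt=[.040,.046,.040,.043]
def rel(p,y):
    d=np.radians(11.8);v=(p-rk(y))*1000;return np.array([v[0]*np.cos(d)-v[1]*np.sin(d),v[0]*np.sin(d)+v[1]*np.cos(d)]).round(1)
for C,nm in((c,"top"),(cs,"side")):
    g2=cv2.cvtColor(C["pixels"],cv2.COLOR_RGB2GRAY)
    for y,z in zip((75,25,-25,-75),zt):
        q=proj(C,[*rk(y),z])[0];x0_,y0_=int(q[0])-9,int(q[1])-9
        w=g2[y0_:y0_+19,x0_:x0_+19];m=(w>205).astype(np.uint8)
        n,l,s,ce=cv2.connectedComponentsWithStats(m)
        if n<2: print(nm,y,"none",w.max());continue
        k=1+np.argmax(s[1:,4]);p=ce[k]+[x0_,y0_]
        print(nm,y,p.round(1),"area",s[k,4],s[k,2:4],"off",rel(ray(C,p,z)[0,:2],y))
```

```text
top 75 [221.6 138.7] area 29 [6 6] off [ 0.3 -1.3]
top 25 [246.1 143.8] area 73 [ 9 10] off [-2.5 -1.4]
top -25 [271.3 147.7] area 69 [10  9] off [ 1.2 -0.4]
top -75 [297.3 152. ] area 42 [8 7] off [ 1.3 -1.8]
side 75 [330.8 199.6] area 9 [5 2] off [  1.9 -35. ]
side 25 [330.6 200.6] area 19 [6 4] off [-1.1  0.6]
side -25 [334.7 214.8] area 32 [9 5] off [1.3 1.8]
side -75 [339.1 227.4] area 23 [7 4] off [2.2 0.6]
```

```bash
python3 -c "
from plant import env
o=env.get_obs();print(o['t'],o['ft_force'],abs(o['qvel']).max())
print(env.finish_job())"
```

```text
27.65 [-0.04587575  0.04786064 -0.09171772] 0.00784807907851394
the job is handed in; nothing more can be done
None
```

I pressed the lever down to its stop (TCP at z = 22 mm, about 40 N at the end), and all four mounts came up out of their rings. I then carried them one at a time to the rack: pockets 1 to 4, counted from the lever, went into nests 1 to 4, counted from the index pin. The job was handed in at 27.7 s with the arm clear and no force on it.

**Last checks:** In the top view all four mounts look upright, and their metal sections lie within 3 mm of the nest centres (limit 9 mm). The side view agrees for nests 2 to 4.

**Checks that failed or disagreed:**
- **Circle fit:** it put the mounts 5 to 11 mm off, because it took in their dark sides. I set it aside in favour of the metal sections.
- **Nest 1, side view:** a finger hid the mount and the reading there was wrong, so I did not use it. The top view and an earlier side picture, taken just after it was set down, both show it standing in its nest.
- **A or B:** I could not tell which of these two stood in pocket 1 and which in pocket 4. It does not affect the order, and all four rested at the same height with the lever down, so one placing height served for all.

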